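# Put the film carton away behind a roller-catch door

## Robot

A 6-joint arm with a two-finger parallel gripper is mounted at the origin on a cart in front of the work surface, level with it; the furniture and walls round the work are solid. World frame = base frame: x ahead of the robot, y to its left, z up, the work surface at z = 0. Lengths are in m, angles in rad, forces in N, time in s.
With the tool pointing down it reaches from about 0.275 to 0.75 m from the base axis. Payload 10.2 kg.
Tool frame: the origin (TCP) lies midway between the tips of the shut fingers; the grasp point (between the pads) lies 19 mm behind it; x points along the fingers, y is the direction in which the jaws open and shut, and the axes are right-handed (so a half turn about x gives the same grasp; the last joint's range is limited). The gripper opens to 88 mm and grips with 3 to 60 N. Pads are 18 mm wide; open, the fingers measure 123 mm over their backs; the gripper's body (75 mm by 187 mm) begins 45 mm behind the grasp point.
Start: joints at [-1.482, 0.313, 1.498, -0, 1.331, -0.223], TCP at [0.161, -0.5, 0.209] pointing down, gripper open.
Joint ranges: [-2.94, 2.94], [-0.97, 2.17], [0.19, 2.56], [-1.23, 4.37], [0.02, 3.11], [-2.88, 2.88]. Speed limits (rad/s): [2.39, 2.39, 3.01, 3.14, 3.14, 3.14].

## Interface

Orientations are given as a 3x3 rotation matrix whose columns are the frame's x, y, z axes.
In Python, from station import sense, viewer, manip gives the robot as it stands.
- The arm moves only by the tool carry_out, never from a script. Its argument "moves" is a list of rows, each a list of 3 entries, a list of its own where there are three numbers: the closure, from 0 (fully open) to 1 (shut), then the shift along the tool's x, y, z in cm, then the turn about the tool's x in degrees. A call has 1 to 5 rows; each row is the pose to reach, as a shift and turn from the pose measured when the call began, along the tool's axes at that moment; what a row does not reach only later rows make up. A row lasts 1/10 s, in which the tool goes at most 50 mm and 8.59 degrees, less where a joint would pass 70% of its speed; a pose out of reach is approached as far as the arm can. A call with a gripper value outside its range is refused whole. The fingers move at their own pace and stop on an object; the grip force is fixed at half the most. Time passes only in rows, so rows that repeat a pose let the fingers close. It gives the time, the measured TCP pose, the force and the opening at its end, in the units of the state.
- sense(): the state, without advancing time (a new reading comes with each control period).
- viewer.get_image(name): name is "scene" or "side" or "wrist"; returns a dict with "pixels" (384x512x3 uint8, red, green, blue), "fx", "fy", "cx", "cy" (pixels), "k1" (the pictures are not rectified: a ray, as slopes to the right and down, at radius r is drawn at 1 + k1 r^2 times it, then the intrinsics apply), "R" (3x3) and "t" (3): a world point X has camera coordinates R X + t. Camera axes: x right, y down, z forward; pixel columns grow to the right and rows downward; lengths in m; the calibration is good to about 2 mm. A picture is of the moment at which its call begins. There is no depth.
- manip.job_done(): hands the job in, once; it reports no verdict.
The state is a dict: "time_s": time; "q": joint angles; "joint_vel": joint speeds; "joint_torque": joint torques, N m; "position": TCP position; "ee_rot": TCP orientation; "wrist_force": force on the tool from outside, world axes, zero at the start; "wrist_torque": the same for the moment, N m; "grip_width": finger opening in m.
Only numpy, scipy, OpenCV 4.12 (cv2) and the standard library are available. Lean on these libraries where they do the work, as an engineer would, in place of code of your own. Each camera call takes 0.05 s, during which the arm holds its last target.

## Task

Pull the door of the low white cupboard open through its roller catch, put the carton that stands on the bench to the left of the cupboard fully inside, upright on its base and lengthwise (its long side running front to back), and then push the door shut until the catch snaps and the door is flush. Leave the dish, the beaker and the timer where they are.

Things in the scene. Friction and masses are not known exactly. Their poses are not given: they have to be found in the camera images.
- cupboard: Low white cupboard without a floor, screwed to the bench, 160 wide (y), 165 deep (x), 100 high. Origin at bench level, mid opening, in the front plane; +x points into the cupboard, +y to its left seen from the robot. Opening 140 wide (y -70 to +70), 92 high; inside 157 deep. No sill: the carton slides on the bench itself.
- door (a joint): Angle of the light grey door about its upright hinge, rad: 0 = shut and flush (its start), grows as it opens toward the robot and round to the right, at most 2.4. The panel reaches from 2 to 156 mm off the hinge axis, stands 4 to 98 above the bench; its front face lies 16.5 in front of the axis. Its back is a hollow pan, so the carton may stand out up to 14 mm. Clear of the catch it turns freely and stays where it is left.
- roller_catch (a point): Centre of the sprung roller (12 across) under the cupboard's ceiling, at its y = +57, 70 mm clear below; the carton passes under it. Closing, the door's strike meets it at about 0.11 rad, must be pushed over it with about 7 N at the handle, passes the top at about 0.06 and snaps to 0. Pulling open takes about 7 N at the handle.
- handle (a point): Middle of the horizontal steel bar handle on the door's front: bar 10 thick, from 62 to 152 mm off the hinge axis with a stand-off to the door at each end; centre line 78 above the bench, 57.5 in front of the hinge axis. The gap between bar and door is 36 deep and 80 long, open above and below. Axes turn with the door: -x out of its front, y away from the hinge.
- door_hinge (a point): Point on the door's hinge axis, 51 mm above the bench, on the cupboard's right (x = -7.5, y = -78 mm in the cupboard's frame). Axes turn with the door: y from the hinge to the free edge, -x out of its front.
- carton_centre (a point): Centre of the carton, a closed box 66 x 118 x 60 mm high, about 0.2 kg, standing on the bench left of the cupboard, outside the door's swing. x axis across the 66 mm width, y along the 118 mm length, z up. It goes into the cupboard lengthwise, either end first.
- dish_centre (a point): Bystander: centre of a round lidded dish 90 across, 14 high, right of the cupboard. Leave it.
- beaker_centre (a point): Bystander: centre of a small beaker 54 across, 70 high, left of the cupboard. Leave it.
- timer_centre (a point): Bystander: centre of a flat bench timer 70 x 62 x 19, left of the carton. Leave it.
- carton: The same carton once more: origin at the middle of its underside, axes as for its centre.
Things that resemble listed ones, but are neither listed nor needed, are in the scene too. Of the things like the carton, leave any that is green or pink; of the rest the larger one is meant.

How it is judged:
By the outcome, as a careful person would: the job done as asked, in the order asked, and still so for the second after the job is handed in, with the robot touching nothing.
It also fails if it takes over 72 s, if anything falls off the work surface, if the arm or the gripper's body presses on something with over 40 N, if the wrist force passes 120 N, or if a joint passes its speed limit or range.

## Working session

There is one attempt and no reset: what is moved stays moved. The work goes in short steps, Python scripts to look and compute and a tool call to move; the robot and the scene stay as the last step left them, time stands still between calls to the robot, and variables do not carry over. Pictures are saved under pics/ and viewed, and the job is handed in when it is done.

Besides the shell and the picture viewer there is one more tool, called by a JSON object that holds its "name" and its "arguments", one argument or row to a line. carry_out: Moves the arm, as the interface text tells. Its arguments: {"type":"object","properties":{"moves":{"type":"array","items":{"type":"array"}}},"required":["moves"]}

```bash
ls; mkdir -p pics
python3 - <<'E'
from station import sense, viewer, manip
import cv2
for n in ["scene","side","wrist"]:
    im=viewer.get_image(n); cv2.imwrite(f"pics/{n}0.png",im["pixels"][:,:,::-1])
    print(n,im["fx"],im["cx"],im["cy"],im["k1"],im["R"],im["t"])
s=sense(); print({k:s[k] for k in ("time_s","q","position","ee_rot","grip_width","wrist_force")})
E
```

```text
pics
scene 461.1978664793321 255.7062301454831 194.87069003062044 -0.004644761307635619 [[-0.91459157 -0.40395746 -0.01845626]
 [-0.25676551  0.61538602 -0.74523252]
 [ 0.31239996 -0.67684445 -0.66654921]] [0.49897342 0.15739128 1.42946735]
side 421.86458624493736 254.35390897887106 186.19816002370956 -0.10798242687424962 [[-8.94384866e-01 -4.47298168e-01 -2.45733407e-04]
 [-2.82179191e-01  5.64651065e-01 -7.75592728e-01]
 [ 3.47059960e-01 -6.93609057e-01 -6.31233602e-01]] [0.50998338 0.17859745 1.37341565]
wrist 272.6239810969321 258.87983331731937 192.93368376709398 0.012681484414546855 [[ 0.30715295 -0.9516593  -0.00128375]
 [-0.90190147 -0.29152331  0.31872858]
 [-0.30369526 -0.0967406  -0.94784516]] [-0.52356606 -0.04478081  0.39141683]
{'time_s': 0.15, 'q': array([-1.48239770e+00,  3.13327398e-01,  1.49818765e+00, -5.77229247e-06,
        1.33100332e+00, -2.23402674e-01]), 'position': array([ 0.16102472, -0.49949896,  0.20851772]), 'ee_rot': array([[-8.73100489e-05,  3.06774843e-01, -9.51782112e-01],
       [ 9.21598833e-04, -9.51781686e-01, -3.06774791e-01],
       [-9.99999572e-01, -9.03945805e-04, -1.99623232e-04]]), 'grip_width': 0.08798385829817244, 'wrist_force': array([ 0.51272643, -0.42954532, -0.28571178])}
```

View pics/scene0.png

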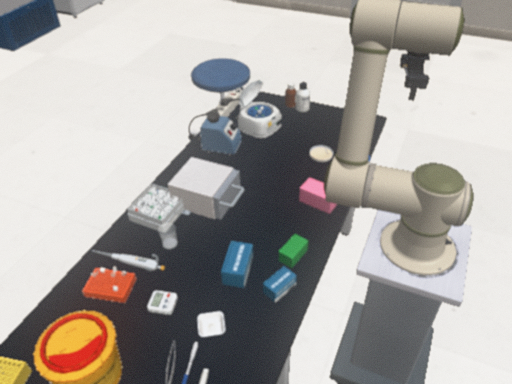

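View pics/side0.png

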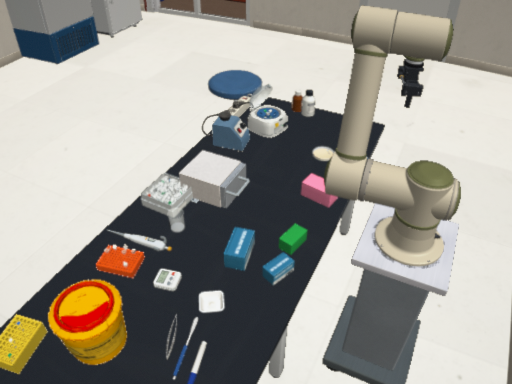

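View pics/wrist0.png

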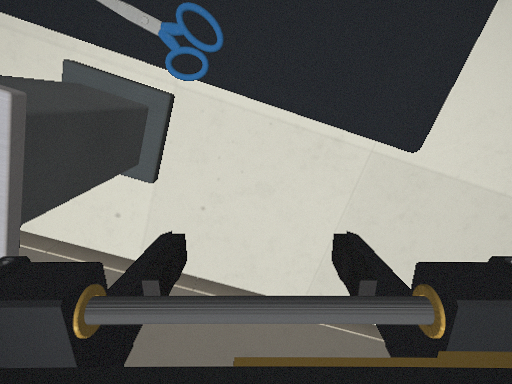

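The cupboard is at scene (205,187), with its handle at (232,193). Of the two blue cartons, the larger one is at (238,263). The beaker is at (169,235) and the timer at (162,302). I'll enlarge these crops next.

Run:
```python
import cv2
for n,(x,y,w,h) in {"scene":(125,145,190,160),"side":(140,140,190,160)}.items():
    im=cv2.imread(f"pics/{n}0.png")[y:y+h,x:x+w]
    cv2.imwrite(f"pics/{n}0c.png",cv2.resize(im,(w*4,h*4)[:2] if w*4<=800 else None,fx=0,fy=0,interpolation=cv2.INTER_CUBIC)[:600])
```

```text
(no output)
```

View pics/scene0c.png

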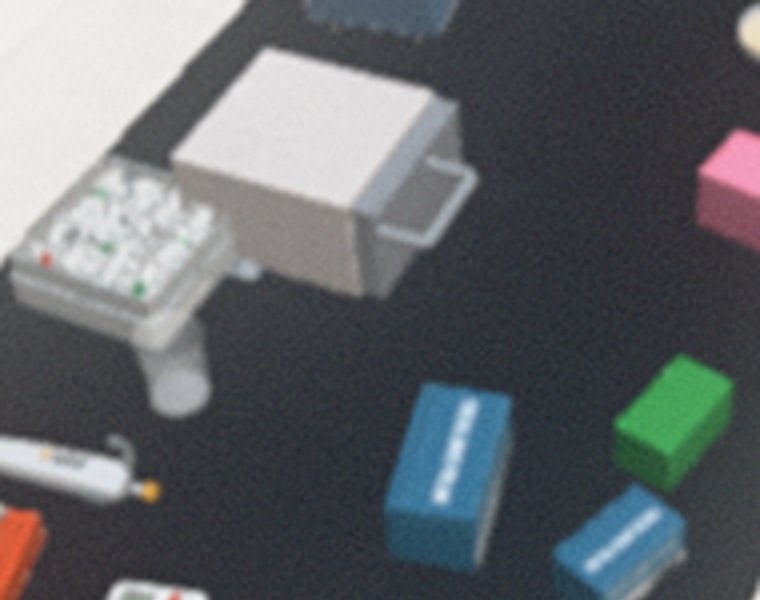

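View pics/side0c.png

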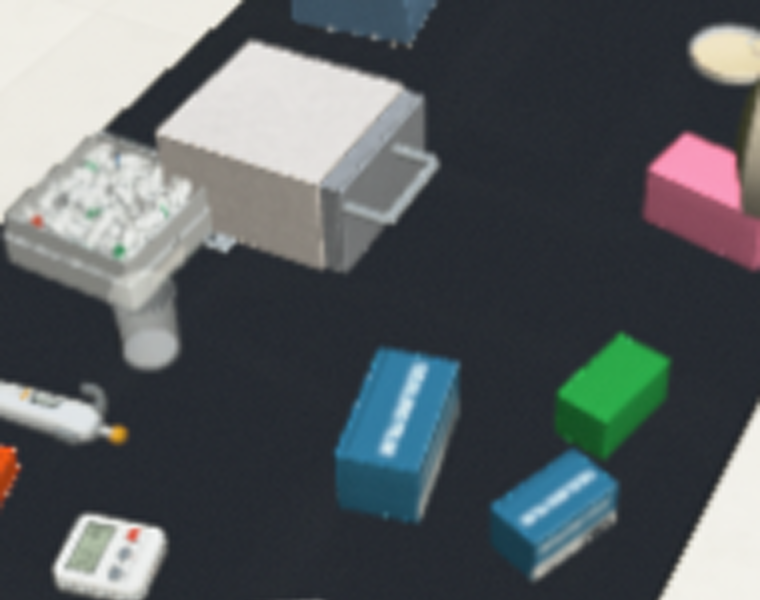

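```bash
cat > h.py <<'E'
import numpy as np, cv2
from scipy.optimize import least_squares
from station import sense, viewer, manip
CAM={}
def load(n):
    if n not in CAM: 
        im=viewer.get_image(n); CAM[n]=im
    return CAM[n]
def proj(im,X):
    c=np.atleast_2d(X)@np.array(im["R"]).T+np.array(im["t"])
    s=c[:,:2]/c[:,2:]; r2=(s**2).sum(1,keepdims=True); s=s*(1+im["k1"]*r2)
    return s*[im["fx"],im["fy"]]+[im["cx"],im["cy"]]
def tri(obs,x0=(.5,0,.05)):
    f=lambda X:np.concatenate([proj(im,X)[0]-p for im,p in obs])
    r=least_squares(f,x0); return r.x,np.abs(r.fun).max()
def c2p(P,x0,y0,s=4): return (np.array(P,float)+.5)/s-.5+[x0,y0]
def fitbox(pts3, obs, x0, fz=False):
    # pts3: list of local pts; obs: list of (im, idx, pixel)
    def f(p):
        c,s=np.cos(p[2]),np.sin(p[2]); z=p[3] if fz else 0
        L=np.array(pts3); W=np.c_[p[0]+c*L[:,0]-s*L[:,1],p[1]+s*L[:,0]+c*L[:,1],L[:,2]+z]
        return np.concatenate([proj(im,W[i])[0]-px for im,i,px in obs])
    r=least_squares(f,x0,loss="soft_l1"); return r.x,f(r.x).reshape(-1,2)
E
python3 - <<'E'
from h import *
sc,sd=load("scene"),load("side")
for im in (sc,sd): print("cam",-np.array(im["R"]).T@im["t"])
S=lambda p:c2p(p,125,145); D=lambda p:c2p(p,140,140)
pairs={"cb_bl":((172,157),(157,135)),"cb_br":((265,48),(252,40)),"cb_fl":((360,210),(322,187)),"h_free":((430,245),(385,220)),"h_hinge":((477,180),(438,160)),"c0":((425,383),(380,348)),"c1":((512,396),(460,362)),"c2":((478,510),(420,465)),"c3":((388,505),(338,455)),"b3":((393,560),(340,507)),"b2":((473,570),(417,520))}
for k,(a,b) in pairs.items():
    X,e=tri([(sc,S(a)),(sd,D(b))]); print(k,X.round(4),e.round(2))
# cupboard fit: local pts
pts=[(.165,.08,.1),(.165,-.08,.1),(0,.08,.1),(0,.08,0),(-.065,.074,.078),(-.065,-.016,.078)]
obs=[]
for i,(a,b) in enumerate([((172,157),(157,135)),((265,48),(252,40)),((360,210),(322,187)),((362,295),(328,268)),((430,245),(385,220)),((477,180),(438,160))]):
    obs+=[(sc,i,S(a)),(sd,i,D(b))]
p,r=fitbox(pts,obs,(.6,-.1,0)); print("cupboard",p,r.round(1).tolist())
w,l=.033,.059
pts=[(w,-l,.06),(-w,-l,.06),(-w,l,.06),(w,l,.06),(w,l,0),(-w,l,0)]
obs=[]
for i,k in enumerate(["c0","c1","c2","c3","b3","b2"]):
    a,b=pairs[k]; obs+=[(sc,i,S(a)),(sd,i,D(b))]
p,r=fitbox(pts,obs,(.5,.1,0)); print("carton",p,r.round(1).tolist())
p,r=fitbox(pts,obs,(.5,.1,0,0),True); print("carton z free",p)
E
```

```text
cam [0.05020398 1.07223469 1.07931262]
cam [0.02986032 1.07988293 1.00559031]
cb_bl [0.7965 0.1431 0.1033] 0.09
cb_br [0.7761 0.0164 0.1328] 0.36
cb_fl [0.6023 0.1791 0.1416] 0.7
h_free [0.5314 0.202  0.1506] 0.72
h_hinge [0.5124 0.1528 0.1818] 0.08
c0 [0.5063 0.2658 0.0767] 0.05
c1 [0.4347 0.2687 0.0961] 0.05
c2 [0.4199 0.3614 0.0809] 0.32
c3 [0.4745 0.3866 0.089 ] 0.03
b3 [0.4608 0.41   0.0635] 0.0
b2 [0.4098 0.3899 0.0548] 0.26
cupboard [0.63480941 0.05671053 0.01864011] [[0.1, 0.0], [0.3, 0.0], [0.3, -0.1], [-0.2, 0.7], [-2.1, -0.9], [-0.3, -0.3], [-0.1, 0.2], [-0.3, 1.3], [0.1, -0.6], [1.9, 0.7], [-0.2, -1.6], [0.3, 0.8]]
carton [0.47025527 0.30089524 0.21838927] [[-0.1, -0.6], [-0.0, -0.2], [-0.2, -0.9], [0.1, -0.1], [-0.3, 1.6], [0.4, 1.7], [-0.7, -0.5], [-0.5, 0.1], [-0.5, -1.1], [-0.1, 0.2], [1.7, -0.2], [1.4, 1.1]]
carton z free [ 0.47413139  0.29403115  0.21730469 -0.0090405 ]
```

```bash
cat >> h.py <<'E'
def onz(im,px,z):
    s=(np.array(px,float)-[im["cx"],im["cy"]])/[im["fx"],im["fy"]]
    u=cv2.undistortPoints(np.array([[px]],float),np.array([[im["fx"],0,im["cx"]],[0,im["fy"],im["cy"]],[0,0,1]]),np.array([im["k1"],0,0,0]))[0,0]
    R=np.array(im["R"]);C=-R.T@im["t"];d=R.T@np.array([u[0],u[1],1]);return C+d*(z-C[2])/d[2]
E
python3 - <<'E'
from h import *
sc,sd=load("scene"),load("side")
for n,p,q,z in [("dish",(321,153),(323,154),.014),("dishL",(309,153),(312,153),.014),("dishR",(333,153),None,.014),("pink",(316,184),(320,182),.06),("pinkBL",(300,206),(302,199),0),("green",(294,248),(293,236),.04),("blue2",(280,277),None,.04),("beaker base",(169,242),(177,227),0),("timer",(162,300),(167,278),.019),("white",(211,323),None,0),("blue dev",(222,140),None,0)]:
    print(n,onz(sc,p,z).round(3),None if q is None else onz(sd,q,z).round(3))
E
```

```text
dish [ 0.415 -0.327  0.014] [ 0.416 -0.324  0.014]
dishL [ 0.458 -0.309  0.014] [ 0.459 -0.311  0.014]
dishR [ 0.373 -0.344  0.014] None
pink [ 0.361 -0.092  0.06 ] [ 0.349 -0.086  0.06 ]
pinkBL [ 0.394 -0.03   0.   ] [ 0.394 -0.037  0.   ]
green [0.335 0.191 0.04 ] [0.339 0.188 0.04 ]
blue2 [0.334 0.308 0.04 ] None
beaker base [0.719 0.287 0.   ] [0.719 0.288 0.   ]
timer [0.61  0.494 0.019] [0.611 0.494 0.019]
white [0.458 0.495 0.   ] None
blue dev [ 0.817 -0.277  0.   ] None
```

```bash
cat >> h.py <<'E'
def go(x,y,z,head=None):
    s=sense(); R=np.array(s["ee_rot"]); d=R.T@(np.array([x,y,z])-s["position"])*100
    h=np.degrees(np.arctan2(R[1,1],R[0,1])); t=0 if head is None else -((head-h+180)%360-180)
    print("shift",d.round(2),"turn",round(t,1),"now",np.array(s["position"]).round(4),"head",round(h,1),"F",np.array(s["wrist_force"]).round(1),"w",round(s["grip_width"]*1000,1),"t",s["time_s"])
def save(n,f,crop=None,s=1):
    im=viewer.get_image(n);p=np.ascontiguousarray(im["pixels"][:,:,::-1])
    if crop: x,y,w,h=crop;p=p[y:y+h,x:x+w]
    if s!=1:p=cv2.resize(p,None,fx=s,fy=s,interpolation=cv2.INTER_CUBIC)
    cv2.imwrite("pics/"+f,p); np.savez("pics/"+f+".npz",**{k:v for k,v in im.items() if k!="pixels"}); return im
def cam(f): return {k:v for k,v in np.load("pics/"+f+".npz").items()}
E
python3 -c "
from h import *
go(.5,.09,.25,1.07)"
```

```text
shift [ -4.11 -45.73 -50.35] turn -73.2 now [ 0.161  -0.4996  0.2088] head -72.1 F [1.2 0.6 0.6] w 88.4 t 0.35
```

{"name": "carry_out", "arguments": {
  "moves": [
    [0,[-4.1,-45.7,-50.3],-73],
    [0,[-4.1,-45.7,-50.3],-73],
    [0,[-4.1,-45.7,-50.3],-73],
    [0,[-4.1,-45.7,-50.3],-73],
    [0,[-4.1,-45.7,-50.3],-73]
  ]
}}

```text
time_s: 0.85
position: [0.2859, -0.2815, 0.2242]
ee_rot: [[0.0, 0.876, -0.482], [-0.0, -0.482, -0.876], [-1.0, 0.0, 0.0]]
wrist_force: [0.4, -0.3, -0.0]
grip_width: 0.0883
```

```bash
python3 -c "
from h import *
go(.5,.09,.25,1.07)"
```

```text
shift [ -2.58   0.84 -42.87] turn -29.9 now [ 0.2859 -0.2815  0.2242] head -28.8 F [ 0.4 -0.3 -0. ] w 88.3 t 0.85
```

{"name": "carry_out", "arguments": {
  "moves": [
    [0,[-2.6,0.8,-42.9],-30],
    [0,[-2.6,0.8,-42.9],-30],
    [0,[-2.6,0.8,-42.9],-30],
    [0,[-2.6,0.8,-42.9],-30],
    [0,[-2.6,0.8,-42.9],-30]
  ]
}}

```text
time_s: 1.35
position: [0.4102, -0.0648, 0.2396]
ee_rot: [[0.001, 1.0, 0.022], [-0.001, 0.022, -1.0], [-1.0, 0.001, 0.001]]
wrist_force: [1.1, -0.4, 0.4]
grip_width: 0.088
```

```bash
python3 -c "
from h import *
go(.5,.09,.25,1.07)"
```

```text
shift [ -1.04   9.33 -15.28] turn 0.2 now [ 0.4102 -0.0648  0.2396] head 1.3 F [ 1.1 -0.4  0.4] w 88.0 t 1.35
```

{"name": "carry_out", "arguments": {
  "moves": [
    [0,[-1,9.3,-15.3],0],
    [0,[-1,9.3,-15.3],0],
    [0,[-1,9.3,-15.3],0],
    [0,[-1,9.3,-15.3],0],
    [0,[-1,9.3,-15.3],0]
  ]
}}

```text
time_s: 1.85
position: [0.5006, 0.0931, 0.2492]
ee_rot: [[0.001, 1.0, 0.026], [-0.0, 0.026, -1.0], [-1.0, 0.001, 0.0]]
wrist_force: [-0.7, -0.6, -0.6]
grip_width: 0.088
```

```bash
python3 -c "
from h import *
im=save('wrist','w1.png'); print(-np.array(im['R']).T@im['t'])
go(.5,.09,.25,1.07)"
```

```text
[0.49727779 0.17690459 0.42538252]
shift [-0.08  0.01  0.14] turn 0.4 now [0.4999 0.0914 0.2492] head 1.4 F [-0.1  0.6  0.5] w 88.0 t 1.9
```

View pics/w1.png

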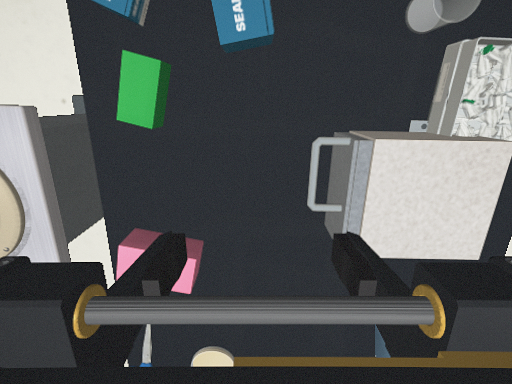

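```bash
python3 -c "
import cv2
im=cv2.imread('pics/w1.png')
cv2.imwrite('pics/w1c.png',cv2.resize(im[115:265,295:495],None,fx=4,fy=4,interpolation=cv2.INTER_CUBIC))"
```

```text
(no output)
```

View pics/w1c.png

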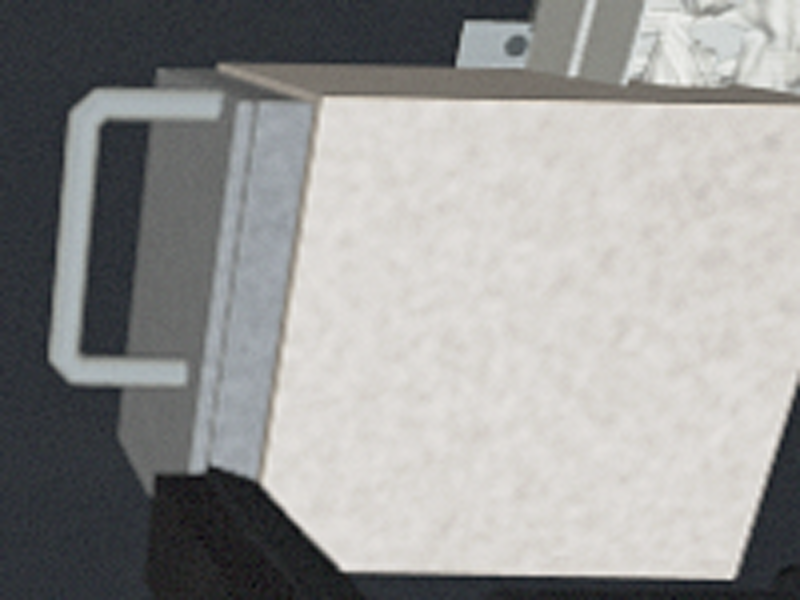

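Run:
```python
from h import *
sc,sd=load("scene"),load("side"); w=cam("w1.png")
S=lambda p:c2p(p,125,145); D=lambda p:c2p(p,140,140); W=lambda p:c2p(p,295,115)
pts=[(.165,.08,.1),(.165,-.08,.1),(0,.08,.1),(-.065,.070,.078),(-.065,-.012,.078)]
obs=[]
for i,(a,b,c) in enumerate([((172,157),(157,135),None),((265,48),(252,40),(735,580)),((360,210),(322,187),(322,97)),((430,245),(385,220),(84,105)),((477,180),(438,160),(63,372))]):
    o=[(sc,i,S(a)),(sd,i,D(b))]
    if c: o+=[(w,i,W(c))]; print(i,tri([(x[0],x[2]) for x in o]))
    obs+=o
p,r=fitbox(pts,obs,(.6,0,0)); print("cupboard",p); 
for o,q in zip(obs,r): print(o[1],q.round(1))
p,r=fitbox(pts,[o for o in obs if o[0] is w],(.6,0,0)); print("wrist only",p,r.round(1))
```

```text
1 (array([ 0.80055358, -0.01955667,  0.10121748]), np.float64(0.5995109512701902))
2 (array([0.63367112, 0.13836523, 0.10141724]), np.float64(2.4337229575530728))
3 (array([0.57042044, 0.13150052, 0.07877344]), np.float64(1.0736350512837305))
4 (array([0.57179821, 0.03978994, 0.07580113]), np.float64(1.2113891738483744))
cupboard [0.63583265 0.05835692 0.00790476]
0 [-0.3 -0.1]
0 [-0.1 -0.1]
1 [ 0.3 -0.1]
1 [-0.2  0.7]
1 [-0.1  0.1]
2 [-2.8 -0.7]
2 [-1.  -0.2]
2 [-0.3 -0. ]
3 [-0.2 -1.1]
3 [1.6 0.2]
3 [-0.4  2.8]
4 [-1.2 -0.5]
4 [-0.8  1.7]
4 [-0.3 -3.5]
wrist only [0.63613665 0.05850164 0.00666193] [[ 0.1  0.1]
 [ 0.1 -0.2]
 [-0.1  2.6]
 [-0.1 -3.6]]
```

```bash
python3 -c "
from h import *
go(.571,.087,.13,.4)"
```

```text
shift [11.95  7.14  0.42] turn 0.9 now [0.4994 0.0897 0.2494] head 1.3 F [-0.1 -0.5  0.9] w 87.9 t 2.0
```

{"name": "carry_out", "arguments": {
  "moves": [
    [0.66,[4,7.1,0.4],0.9],
    [0.66,[8,7.1,0.4],0.9],
    [0.66,[12,7.1,0.4],0.9],
    [0.66,[12,7.1,0.4],0.9],
    [0.66,[12,7.1,0.4],0.9]
  ]
}}

```text
time_s: 2.5
position: [0.5704, 0.0864, 0.1308]
ee_rot: [[0.001, 1.0, 0.005], [-0.001, 0.005, -1.0], [-1.0, 0.001, 0.001]]
wrist_force: [-0.3, 0.4, 0.3]
grip_width: 0.0503
```

```bash
python3 -c "
from h import *
save('wrist','w2.png')
go(.571,.087,.055,.4)"
```

```text
shift [ 7.72 -0.05 -0.05] turn -0.1 now [0.5712 0.0866 0.1322] head 0.3 F [-0.2  0.4 -0.2] w 46.3 t 2.55
```

View pics/w2.png

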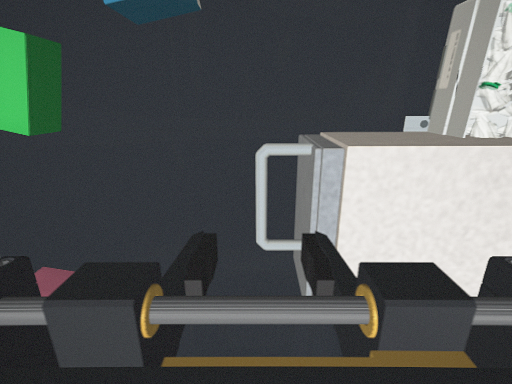

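{"name": "carry_out", "arguments": {
  "moves": [
    [0.68,[0,0,0],0],
    [0.68,[0,0,0],0],
    [0.68,[2,0,0],0],
    [0.68,[5,0,0],0],
    [0.68,[7.7,0,0],0]
  ]
}}

```text
time_s: 3.05
position: [0.572, 0.0865, 0.0557]
ee_rot: [[0.006, 1.0, 0.006], [-0.001, 0.006, -1.0], [-1.0, 0.006, 0.001]]
wrist_force: [0.5, 0.7, -0.2]
grip_width: 0.0284
```

```bash
python3 -c "
from h import *
save('wrist','w3.png')
go(.571,.087,.055,.4)"
```

```text
shift [-0.38  0.14 -0.04] turn -0.1 now [0.5696 0.0866 0.0512] head 0.3 F [-1.6  0.2 -4.9] w 28.0 t 3.1
```

View pics/w3.png

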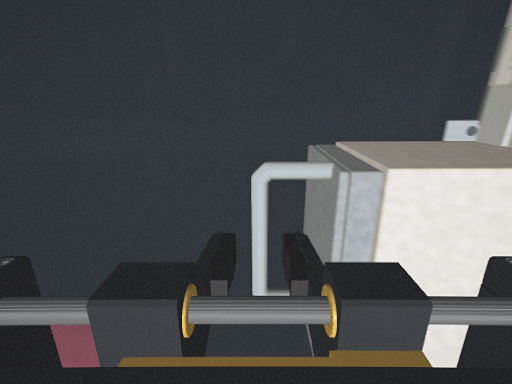

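{"name": "carry_out", "arguments": {
  "moves": [
    [0.84,[-0.4,0.1,0],0],
    [0.84,[-0.4,0.1,0],0],
    [0.84,[-0.4,0.1,0],0]
  ]
}}

```text
time_s: 3.4
position: [0.5716, 0.0865, 0.0572]
ee_rot: [[0.002, 1.0, 0.006], [-0.001, 0.006, -1.0], [-1.0, 0.002, 0.001]]
wrist_force: [-0.5, -0.2, 0.8]
grip_width: 0.0142
```

```bash
cat >> h.py <<'E'
CB=(.636,.0585,.007)
def cw(x,y):
    c,s=np.cos(CB[2]),np.sin(CB[2]); return np.array([CB[0]+c*x-s*y,CB[1]+s*x+c*y])
def handle(th,r=.107,d=.0575):
    return cw(-.0075-r*np.sin(th)-d*np.cos(th), -.078+r*np.cos(th)-d*np.sin(th))
def arc(ths,z=.055,r=.107,d=.0575):
    for t in ths:
        p=handle(t,r,d); print(round(t,2),end=' '); go(p[0],p[1],z,np.degrees(t+CB[2]))
E
python3 -c "
from h import *
arc([0,.12,.25,.38,.5])"
```

```text
0 shift [ 0.22 -0.08 -0.05] turn -0.1 now [0.5716 0.0865 0.0572] head 0.3 F [-0.5 -0.2  0.8] w 14.2 t 3.4
0.12 shift [ 0.22 -1.32  0.71] turn -6.9 now [0.5716 0.0865 0.0572] head 0.3 F [-0.5 -0.2  0.8] w 14.2 t 3.4
0.25 shift [ 0.21 -2.55  1.71] turn -14.4 now [0.5716 0.0865 0.0572] head 0.3 F [-0.5 -0.2  0.8] w 14.2 t 3.4
0.38 shift [ 0.21 -3.63  2.85] turn -21.8 now [0.5716 0.0865 0.0572] head 0.3 F [-0.5 -0.2  0.8] w 14.2 t 3.4
0.5 shift [ 0.21 -4.5   4.02] turn -28.7 now [0.5716 0.0865 0.0572] head 0.3 F [-0.5 -0.2  0.8] w 14.2 t 3.4
```

{"name": "carry_out", "arguments": {
  "moves": [
    [0.84,[0.2,-0.7,0.3],-3.5],
    [0.84,[0.2,-1.4,0.7],-7],
    [0.84,[0.2,-2.6,1.7],-14.4],
    [0.84,[0.2,-3.6,2.9],-21.8],
    [0.84,[0.2,-4.5,4.0],-28.7]
  ]
}}

```text
time_s: 3.9
position: [0.527, 0.0459, 0.0564]
ee_rot: [[0.004, 0.872, 0.49], [-0.001, 0.49, -0.872], [-1.0, 0.003, 0.003]]
wrist_force: [-0.1, -0.3, -0.6]
grip_width: 0.0142
```

```bash
python3 -c "
from h import *
save('side','s1.png',(140,100,200,150),4)
arc([.5,.64,.78,.92,1.06,1.2])"
```

```text
0.5 shift [ 0.13  0.14 -0.08] turn 0.6 now [0.5261 0.0447 0.0563] head 29.6 F [ 0.7 -1.1 -1. ] w 13.8 t 3.95
0.64 shift [ 0.13 -1.31  0.81] turn -7.4 now [0.5261 0.0447 0.0563] head 29.6 F [ 0.7 -1.1 -1. ] w 13.8 t 3.95
0.78 shift [ 0.13 -2.62  1.9 ] turn -15.5 now [0.5261 0.0447 0.0563] head 29.6 F [ 0.7 -1.1 -1. ] w 13.8 t 3.95
0.92 shift [ 0.13 -3.76  3.15] turn -23.5 now [0.5261 0.0447 0.0563] head 29.6 F [ 0.7 -1.1 -1. ] w 13.8 t 3.95
1.06 shift [ 0.13 -4.72  4.56] turn -31.5 now [0.5261 0.0447 0.0563] head 29.6 F [ 0.7 -1.1 -1. ] w 13.8 t 3.95
1.2 shift [ 0.14 -5.47  6.08] turn -39.5 now [0.5261 0.0447 0.0563] head 29.6 F [ 0.7 -1.1 -1. ] w 13.8 t 3.95
```

View pics/s1.png

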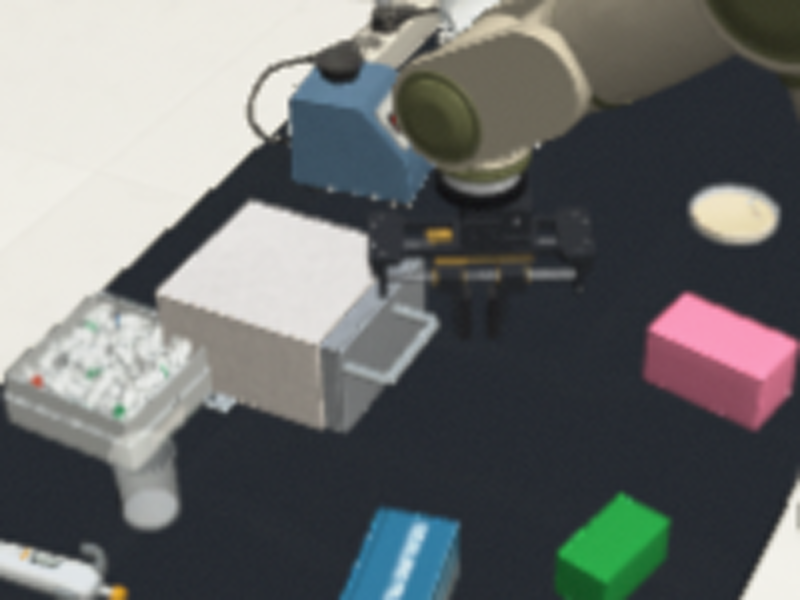

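```bash
python3 -c "
from h import *
im=cam('s1.png'); f=lambda X:((proj(im,X)[0]-[140,100]+.5)*4-.5).round()
print(f([.526,.0447,.0563]), f([.526,.0447,.078]), [f([*handle(t,r),.078]) for t in (0,.5) for r in (.065,.149)])
sc=save('scene','sc1.png',(125,100,200,150),4)
save('wrist','w4.png')
print(sense()['joint_torque'])
"
```

```text
[481. 360.] [481. 340.] [array([435., 326.]), array([391., 382.]), array([477., 312.]), array([482., 372.])]
[-7.54674990e-01 -4.38269949e+01 -1.98795855e+01 -1.97758310e-02
  5.88626415e-02 -6.33567329e-01]
```

View pics/sc1.png

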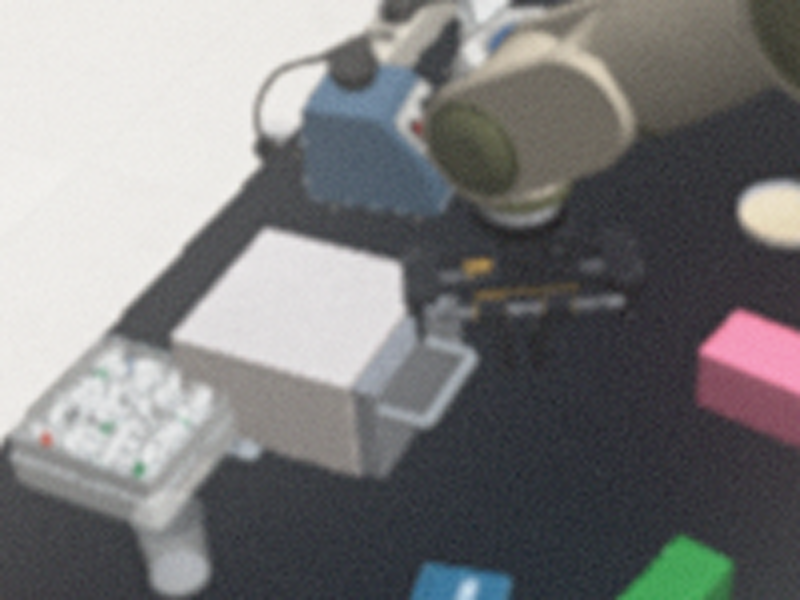

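View pics/w4.png

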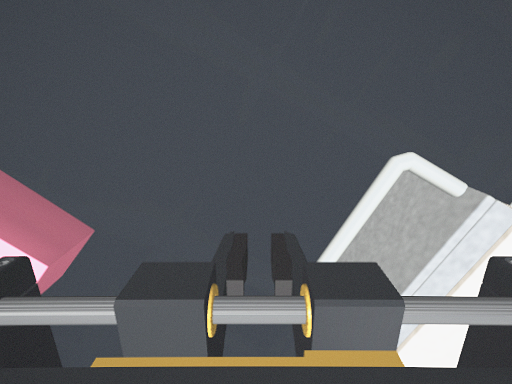

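```bash
python3 -c "
from h import *
im=cam('w4.png'); s=sense(); p=np.array(s['position']);R=np.array(s['ee_rot'])
for b in (0,-.019,-.045,-.064): print(b,proj(im,p+R[:,0]*b)[0].round(1), [proj(im,p+R[:,0]*b+R[:,1]*y)[0].round(0) for y in (-.007,.007)])
im=cam('s1.png'); f=lambda X:((proj(im,X)[0]-[140,100]+.5)*4-.5).round()
for b in (0,-.019,-.045,-.064): print(b,f(p+R[:,0]*b))
im3=cam('w3.png'); print([proj(im3,[*handle(0,r),.078])[0].round() for r in (.062,.107,.152)], proj(im3,[.5696,.0866,.0512]))
I=cv2.imread('pics/s1.png')[200:420,340:620]; I=cv2.convertScaleAbs(I,alpha=2.2,beta=10); cv2.imwrite('pics/s1b.png',cv2.resize(I,None,fx=2.7,fy=2.7))
"
```

```text
0 [260.6 225.9] [array([251., 226.]), array([270., 226.])]
-0.019 [260.7 238.7] [array([250., 239.]), array([272., 239.])]
-0.045 [261.  261.2] [array([248., 261.]), array([274., 261.])]
-0.064 [261.3 282.9] [array([247., 283.]), array([276., 283.])]
0 [479. 360.]
-0.019 [479. 343.]
-0.045 [480. 320.]
-0.064 [480. 303.]
[array([259., 299.]), array([259., 240.]), array([259., 171.])] [[256.84251599 223.01888948]]
```

View pics/s1b.png

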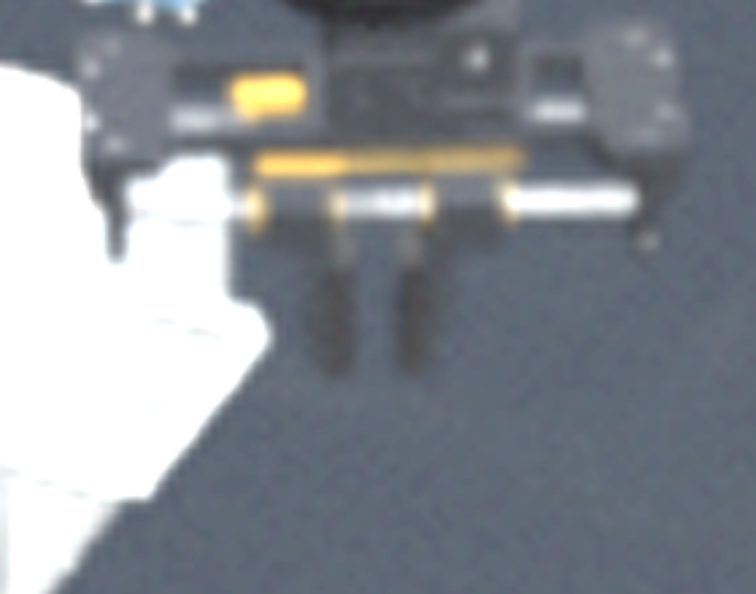

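The bar slipped out: the door is still shut, with the bar at crop (440,320). The fingertips show at about crop row 339, where the stated TCP predicts 360, so the tips seem about 20 mm higher than reported. I'll check this by touching the bench.

```bash
python3 -c "
from h import *
go(.46,.12,.056,90)"
```

```text
shift [-0.01 -2.34 -9.73] turn -61.2 now [0.5274 0.046  0.0562] head 28.8 F [ 1.2 -0.4  0.4] w 14.0 t 4.05
```

{"name": "carry_out", "arguments": {
  "moves": [
    [1,[-1,-5,-4],-8],
    [1,[-1,-5,-8],-16],
    [1,[-1,-2.3,-9.7],-25],
    [1,[0,-2.3,-9.7],-33],
    [1,[0,-2.3,-9.7],-41]
  ]
}}

```text
time_s: 4.55
position: [0.4607, 0.1212, 0.0558]
ee_rot: [[0.004, 0.341, 0.94], [-0.001, 0.94, -0.341], [-1.0, 0.001, 0.004]]
wrist_force: [-0.0, 0.1, -0.1]
grip_width: 0.0003
```

{"name": "carry_out", "arguments": {
  "moves": [
    [1,[0,0,0],-8],
    [1,[0.5,0,0],-16],
    [1,[1,0,0],-20],
    [1,[1.5,0,0],-20],
    [1,[1.5,0,0],-20]
  ]
}}

```text
time_s: 5.05
position: [0.4609, 0.1216, 0.0405]
ee_rot: [[0.004, 0.002, 1.0], [-0.001, 1.0, -0.002], [-1.0, -0.001, 0.004]]
wrist_force: [-0.7, -0.4, 0.2]
grip_width: 0.0003
```

```bash
python3 -c "
from h import *
save('side','s2.png',(140,100,200,150),4)
go(.46,.12,.03,90)
im=cam('s2.png'); f=lambda X:((proj(im,X)[0]-[140,100]+.5)*4-.5).round()
p=np.array(sense()['position']); print(f(p),f(p+[0,0,.02]))
I=cv2.imread('pics/s2.png'); cv2.imwrite('pics/s2.png',cv2.convertScaleAbs(I,alpha=2,beta=0))
"
```

```text
shift [ 1.08 -0.15 -0.1 ] turn -0.1 now [0.461  0.1215 0.0408] head 89.9 F [ 0.5 -0.1  0. ] w 0.4 t 5.1
[510. 448.] [511. 430.]
```

View pics/s2.png

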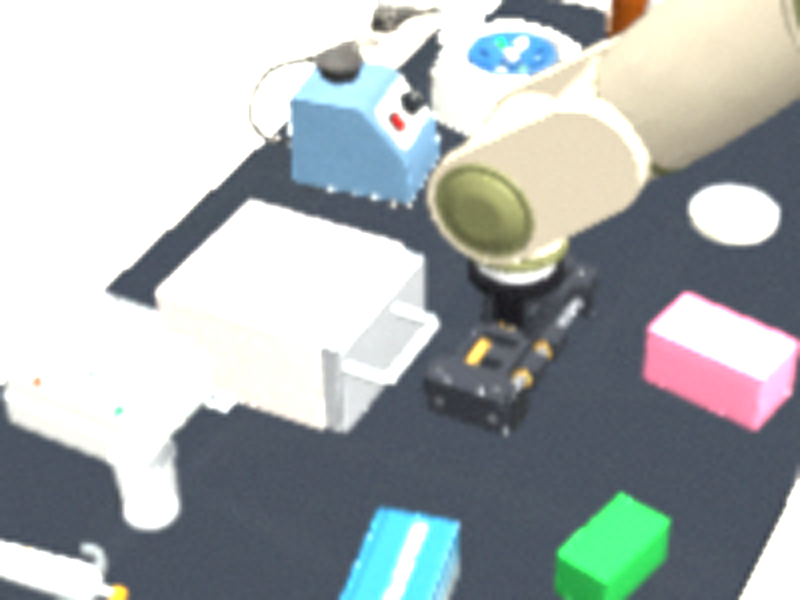

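{"name": "carry_out", "arguments": {
  "moves": [
    [1,[0.8,0,0],0],
    [1,[1.6,0,0],0],
    [1,[2.2,0,0],0],
    [1,[2.7,0,0],0],
    [1,[2.7,0,0],0]
  ]
}}

```text
time_s: 5.6
position: [0.4607, 0.1214, 0.013]
ee_rot: [[0.003, 0.002, 1.0], [-0.001, 1.0, -0.002], [-1.0, -0.001, 0.003]]
wrist_force: [0.4, 0.2, 0.6]
grip_width: 0.0005
```

{"name": "carry_out", "arguments": {
  "moves": [
    [1,[0.3,0,0],0],
    [1,[0.6,0,0],0],
    [1,[0.9,0,0],0],
    [1,[1.1,0,0],0],
    [1,[1.1,0,0],0]
  ]
}}

```text
time_s: 6.1
position: [0.4606, 0.1214, 0.0018]
ee_rot: [[0.003, 0.002, 1.0], [-0.001, 1.0, -0.002], [-1.0, -0.001, 0.003]]
wrist_force: [-0.6, -0.5, 0.4]
grip_width: 0.0004
```

{"name": "carry_out", "arguments": {
  "moves": [
    [1,[0.2,0,0],0],
    [1,[0.4,0,0],0],
    [1,[0.4,0,0],0]
  ]
}}

```text
time_s: 6.4
position: [0.4605, 0.1214, -0.0024]
ee_rot: [[0.002, 0.002, 1.0], [-0.001, 1.0, -0.002], [-1.0, -0.001, 0.002]]
wrist_force: [0.1, 0.4, 1.0]
grip_width: 0.0001
```

{"name": "carry_out", "arguments": {
  "moves": [
    [1,[0.2,0,0],0],
    [1,[0.4,0,0],0],
    [1,[0.5,0,0],0]
  ]
}}

```text
time_s: 6.7
position: [0.4604, 0.1214, -0.0077]
ee_rot: [[0.002, 0.002, 1.0], [-0.001, 1.0, -0.002], [-1.0, -0.001, 0.002]]
wrist_force: [0.5, 0.2, -0.4]
grip_width: 0.0005
```

{"name": "carry_out", "arguments": {
  "moves": [
    [1,[0.2,0,0],0],
    [1,[0.4,0,0],0]
  ]
}}

```text
time_s: 6.9
position: [0.4604, 0.1214, -0.0118]
ee_rot: [[0.002, 0.002, 1.0], [-0.001, 1.0, -0.002], [-1.0, -0.001, 0.002]]
wrist_force: [0.3, 0.1, 0.6]
grip_width: 0.0003
```

{"name": "carry_out", "arguments": {
  "moves": [
    [1,[0.2,0,0],0],
    [1,[0.4,0,0],0]
  ]
}}

```text
time_s: 7.1
position: [0.4604, 0.1214, -0.016]
ee_rot: [[0.002, 0.002, 1.0], [-0.001, 1.0, -0.002], [-1.0, -0.001, 0.002]]
wrist_force: [0.6, -0.4, 0.2]
grip_width: 0.0005
```

{"name": "carry_out", "arguments": {
  "moves": [
    [1,[0.2,0,0],0]
  ]
}}

```text
time_s: 7.2
position: [0.4604, 0.1214, -0.0182]
ee_rot: [[0.002, 0.002, 1.0], [-0.001, 1.0, -0.002], [-1.0, -0.001, 0.002]]
wrist_force: [0.1, 0.2, 0.1]
grip_width: 0.0001
```

{"name": "carry_out", "arguments": {
  "moves": [
    [1,[0.2,0,0],0]
  ]
}}

```text
time_s: 7.3
position: [0.4604, 0.1214, -0.0204]
ee_rot: [[0.002, 0.002, 1.0], [-0.001, 1.0, -0.002], [-1.0, -0.001, 0.002]]
wrist_force: [1.0, 0.3, 0.2]
grip_width: 0.0003
```

{"name": "carry_out", "arguments": {
  "moves": [
    [1,[0.2,0,0],0]
  ]
}}

```text
time_s: 7.4
position: [0.4604, 0.1214, -0.0226]
ee_rot: [[0.002, 0.002, 1.0], [-0.001, 1.0, -0.002], [-1.0, -0.001, 0.002]]
wrist_force: [0.0, -0.4, -0.3]
grip_width: 0.0006
```

{"name": "carry_out", "arguments": {
  "moves": [
    [1,[0.2,0,0],0]
  ]
}}

```text
time_s: 7.5
position: [0.4604, 0.1214, -0.0248]
ee_rot: [[0.002, 0.002, 1.0], [-0.001, 1.0, -0.002], [-1.0, -0.001, 0.002]]
wrist_force: [-0.1, 0.5, 0.2]
grip_width: 0.0004
```

{"name": "carry_out", "arguments": {
  "moves": [
    [1,[0.2,0,0],0]
  ]
}}

```text
time_s: 7.6
position: [0.4604, 0.1214, -0.027]
ee_rot: [[0.002, 0.002, 1.0], [-0.001, 1.0, -0.002], [-1.0, -0.001, 0.002]]
wrist_force: [0.2, -0.5, -0.4]
grip_width: 0.0005
```

{"name": "carry_out", "arguments": {
  "moves": [
    [1,[0.2,0,0],0]
  ]
}}

```text
time_s: 7.7
position: [0.4604, 0.1214, -0.0292]
ee_rot: [[0.002, 0.002, 1.0], [-0.001, 1.0, -0.002], [-1.0, -0.001, 0.002]]
wrist_force: [0.3, 0.3, 0.0]
grip_width: 0.0003
```

```bash
python3 -c "
from h import *
im=save('wrist','w5.png'); s=sense(); p=np.array(s['position']); print(proj(im,p),proj(im,p+[0,0,.02]),-im['R'].T@im['t'], s['q'])
go(.46,.12,.03,90)
save('scene','sc2.png',(140,100,200,150),4)"
```

```text
[[257.84101901 225.98040501]] [[257.70407329 239.55540658]] [0.37595775 0.12238165 0.14683442] [ 1.15553016e-02  5.53857041e-01  1.87498713e+00 -1.44785467e-03
  7.11077918e-01 -1.55603284e+00]
shift [-5.93 -0.14 -0.03] turn -0.1 now [ 0.4604  0.1214 -0.0293] head 89.9 F [ 0.2 -0.2 -0.2] w 0.4 t 7.75
```

View pics/w5.png

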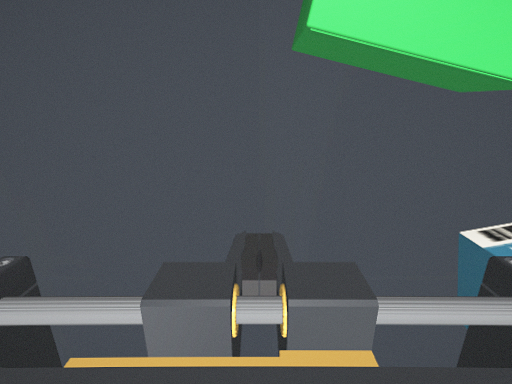

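View pics/sc2.png

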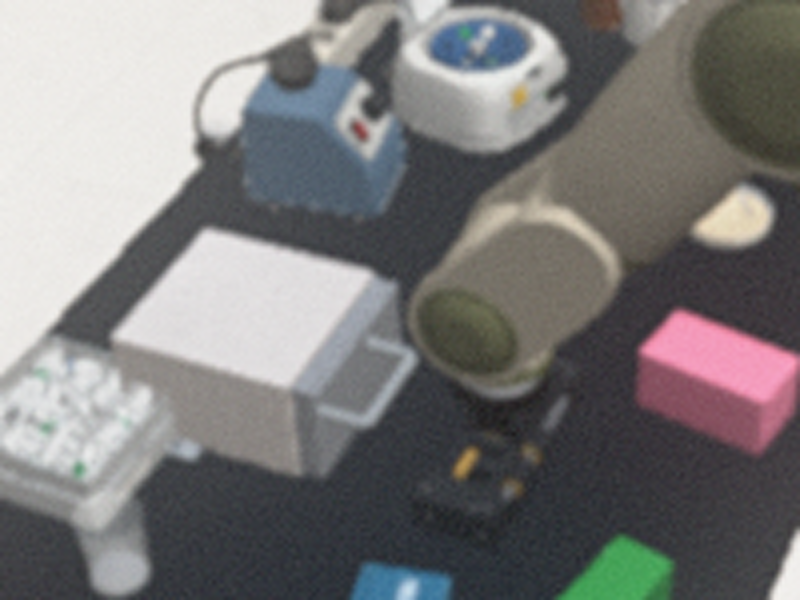

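{"name": "carry_out", "arguments": {
  "moves": [
    [1,[0.2,0,0],0]
  ]
}}

```text
time_s: 7.9
position: [0.4606, 0.1214, -0.0296]
ee_rot: [[0.002, 0.002, 1.0], [-0.001, 1.0, -0.002], [-1.0, -0.001, 0.002]]
wrist_force: [-16.4, -2.0, 54.8]
grip_width: 0.0005
```

{"name": "carry_out", "arguments": {
  "moves": [
    [1,[0.2,0,0],0]
  ]
}}

```text
time_s: 8.0
position: [0.4606, 0.1214, -0.0295]
ee_rot: [[0.001, 0.001, 1.0], [-0.001, 1.0, -0.001], [-1.0, -0.001, 0.001]]
wrist_force: [-14.9, -1.6, 39.9]
grip_width: 0.0003
```

```bash
python3 -c "
from h import *
im=cam('w5.png'); p=np.array([.4604,.1214,-.0292]); 
for b in (0,.01,.02,.03,.04): print(b,proj(im,p+[-.009,0,b]),proj(im,p+[.009,0,b]))
"
```

```text
0 [[257.85298201 214.42370085]] [[257.92438011 237.43913395]]
0.01 [[257.78763021 220.36224465]] [[257.86458888 244.36487344]]
0.02 [[257.71505548 226.95612765]] [[257.79838867 252.03172058]]
0.03 [[257.63398649 234.32051135]] [[257.72468604 260.56589654]]
0.04 [[257.54283394 242.59931537]] [[257.64212257 270.12415364]]
```

The tips touch the bench at a reported z of -0.0296, so the real tips sit 29.5 mm above the reported TCP. I'll correct for that from here on.

{"name": "carry_out", "arguments": {
  "moves": [
    [0.66,[-4,0,0],8.5],
    [0.66,[-9,0,0],17],
    [0.66,[-12,0,0],25],
    [0.66,[-12,0,0],34],
    [0.66,[-12,0,0],42]
  ]
}}

```text
time_s: 8.5
position: [0.4608, 0.1216, 0.0915]
ee_rot: [[0.004, 0.674, 0.738], [-0.001, 0.738, -0.674], [-1.0, 0.001, 0.004]]
wrist_force: [-0.0, 0.4, -1.0]
grip_width: 0.0297
```

```bash
cat >> h.py <<'E'
_go=go
def go(x,y,z,head=None):
    "z = real tip height"
    _go(x,y,z-.0295,head)
E
python3 -c "
from h import *
go(.571,.087,.13,.4)"
```

```text
shift [-0.86  4.88 10.47] turn 47.2 now [0.4608 0.1216 0.0915] head 47.6 F [-0.   0.4 -1. ] w 29.7 t 8.5
```

{"name": "carry_out", "arguments": {
  "moves": [
    [0.66,[-0.9,2,5],8.5],
    [0.66,[-0.9,4,9],17],
    [0.66,[-0.9,4.9,10.5],25.5],
    [0.66,[-0.9,4.9,10.5],34],
    [0.66,[-0.9,4.9,10.5],42]
  ]
}}

```text
time_s: 9.0
position: [0.5715, 0.0867, 0.1004]
ee_rot: [[0.003, 0.996, 0.091], [-0.001, 0.091, -0.996], [-1.0, 0.003, 0.002]]
wrist_force: [-0.7, -0.1, -1.0]
grip_width: 0.0299
```

```bash
python3 -c "
from h import *
go(.571,.087,.055,.4)"
```

```text
shift [ 7.49 -0.07 -0.05] turn 4.8 now [0.5715 0.0867 0.1004] head 5.2 F [-0.7 -0.1 -1. ] w 29.9 t 9.0
```

{"name": "carry_out", "arguments": {
  "moves": [
    [0.66,[0,0,0],4.8],
    [0.66,[2,0,0],4.8],
    [0.66,[4.5,0,0],4.8],
    [0.66,[7.2,0,0],4.8],
    [0.84,[7.5,0,0],4.8]
  ]
}}

```text
time_s: 9.5
position: [0.5699, 0.0866, 0.0226]
ee_rot: [[-0.003, 1.0, 0.007], [-0.001, 0.007, -1.0], [-1.0, -0.003, 0.001]]
wrist_force: [-0.2, 0.4, -0.2]
grip_width: 0.0239
```

```bash
python3 -c "
from h import *
save('side','s3.png',(160,100,150,120),5);save('wrist','w6.png')
I=cv2.imread('pics/s3.png'); cv2.imwrite('pics/s3.png',cv2.convertScaleAbs(I,alpha=1.6,beta=0))
arc([0,.06,.12,.25,.38,.5])"
```

```text
0 shift [ 0.   -0.09 -0.05] turn 0.0 now [0.5717 0.0866 0.0255] head 0.4 F [-0.3  0.   1. ] w 15.9 t 9.6
0.06 shift [ 0.   -0.72  0.32] turn -3.4 now [0.5717 0.0866 0.0255] head 0.4 F [-0.3  0.   1. ] w 15.9 t 9.6
0.12 shift [ 0.   -1.33  0.72] turn -6.9 now [0.5717 0.0866 0.0255] head 0.4 F [-0.3  0.   1. ] w 15.9 t 9.6
0.25 shift [-0.   -2.56  1.71] turn -14.3 now [0.5717 0.0866 0.0255] head 0.4 F [-0.3  0.   1. ] w 15.9 t 9.6
0.38 shift [-0.   -3.65  2.85] turn -21.8 now [0.5717 0.0866 0.0255] head 0.4 F [-0.3  0.   1. ] w 15.9 t 9.6
0.5 shift [-0.   -4.51  4.02] turn -28.6 now [0.5717 0.0866 0.0255] head 0.4 F [-0.3  0.   1. ] w 15.9 t 9.6
```

View pics/s3.png

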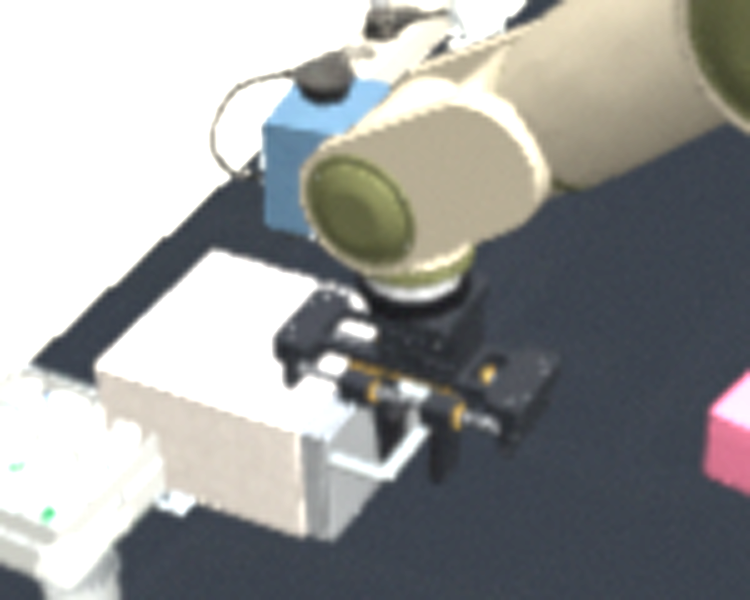

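View pics/w6.png

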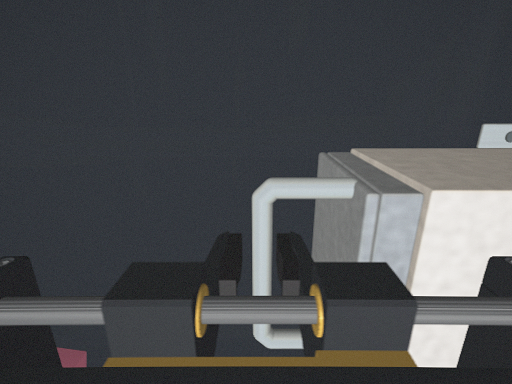

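{"name": "carry_out", "arguments": {
  "moves": [
    [0.85,[0,-0.7,0.3],-3.4],
    [0.85,[0,-1.3,0.7],-6.9],
    [0.85,[0,-2.6,1.7],-14.3],
    [0.85,[0,-3.6,2.8],-21.8],
    [0.85,[0,-4.5,4.0],-28.6]
  ]
}}

```text
time_s: 10.1
position: [0.5276, 0.046, 0.0273]
ee_rot: [[0.005, 0.872, 0.49], [-0.002, 0.49, -0.872], [-1.0, 0.004, 0.004]]
wrist_force: [1.7, -0.9, -1.0]
grip_width: 0.013
```

```bash
python3 -c "
from h import *
save('side','s4.png',(160,100,150,120),5)
arc([.5,.64,.78,.92,1.06,1.2])"
```

```text
0.5 shift [ 0.16  0.09 -0.12] turn 0.6 now [0.5266 0.0446 0.0271] head 29.6 F [ 0.6 -0.4 -0.9] w 13.2 t 10.15
0.64 shift [ 0.16 -1.35  0.77] turn -7.5 now [0.5266 0.0446 0.0271] head 29.6 F [ 0.6 -0.4 -0.9] w 13.2 t 10.15
0.78 shift [ 0.16 -2.66  1.86] turn -15.5 now [0.5266 0.0446 0.0271] head 29.6 F [ 0.6 -0.4 -0.9] w 13.2 t 10.15
0.92 shift [ 0.17 -3.8   3.12] turn -23.5 now [0.5266 0.0446 0.0271] head 29.6 F [ 0.6 -0.4 -0.9] w 13.2 t 10.15
1.06 shift [ 0.17 -4.76  4.52] turn -31.5 now [0.5266 0.0446 0.0271] head 29.6 F [ 0.6 -0.4 -0.9] w 13.2 t 10.15
1.2 shift [ 0.17 -5.51  6.05] turn -39.5 now [0.5266 0.0446 0.0271] head 29.6 F [ 0.6 -0.4 -0.9] w 13.2 t 10.15
```

View pics/s4.png

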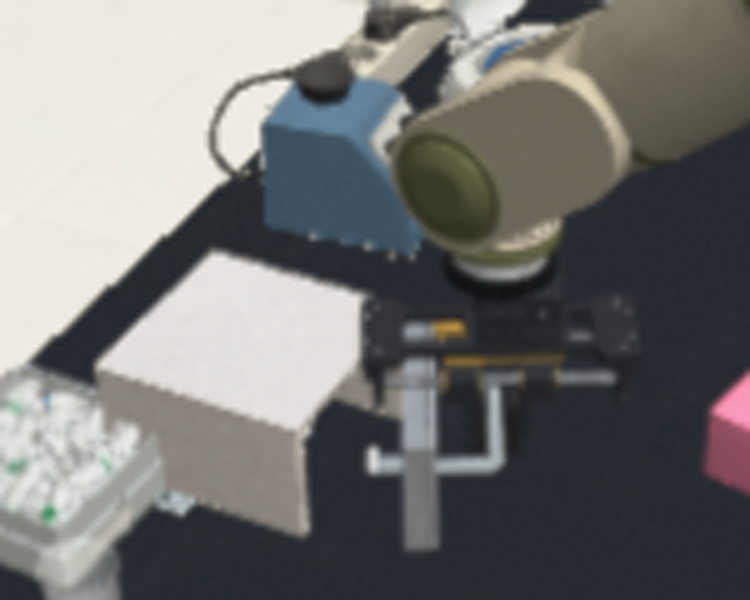

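The door is now open about 0.5 rad, with its free edge at crop (420,548). I'll continue along the arc.

{"name": "carry_out", "arguments": {
  "moves": [
    [0.85,[0.2,-1.3,0.8],-7.5],
    [0.85,[0.2,-2.7,1.9],-15.5],
    [0.85,[0.2,-3.8,3.1],-23.5],
    [0.85,[0.2,-4.8,4.5],-31.5],
    [0.85,[0.2,-5.5,6.0],-39.5]
  ]
}}

```text
time_s: 10.65
position: [0.5092, -0.0353, 0.0267]
ee_rot: [[0.006, 0.354, 0.935], [-0.003, 0.935, -0.354], [-1.0, -0.0, 0.007]]
wrist_force: [1.1, -0.2, -0.2]
grip_width: 0.0133
```

```bash
python3 -c "
from h import *
arc([1.2,1.34,1.48,1.62,1.76,1.9])"
```

```text
1.2 shift [ 0.12 -0.01 -0.07] turn 0.1 now [ 0.5092 -0.0353  0.0267] head 69.3 F [ 1.1 -0.2 -0.2] w 13.3 t 10.65
1.34 shift [ 0.12 -1.45  0.84] turn -7.9 now [ 0.5092 -0.0353  0.0267] head 69.3 F [ 1.1 -0.2 -0.2] w 13.3 t 10.65
1.48 shift [ 0.13 -2.75  1.93] turn -15.9 now [ 0.5092 -0.0353  0.0267] head 69.3 F [ 1.1 -0.2 -0.2] w 13.3 t 10.65
1.62 shift [ 0.14 -3.89  3.2 ] turn -23.9 now [ 0.5092 -0.0353  0.0267] head 69.3 F [ 1.1 -0.2 -0.2] w 13.3 t 10.65
1.76 shift [ 0.15 -4.83  4.61] turn -32.0 now [ 0.5092 -0.0353  0.0267] head 69.3 F [ 1.1 -0.2 -0.2] w 13.3 t 10.65
1.9 shift [ 0.16 -5.57  6.14] turn -40.0 now [ 0.5092 -0.0353  0.0267] head 69.3 F [ 1.1 -0.2 -0.2] w 13.3 t 10.65
```

{"name": "carry_out", "arguments": {
  "moves": [
    [0.85,[0.1,-1.5,0.8],-7.9],
    [0.85,[0.1,-2.8,1.9],-15.9],
    [0.85,[0.1,-3.9,3.2],-23.9],
    [0.85,[0.1,-4.8,4.6],-32],
    [0.85,[0.2,-5.6,6.1],-40]
  ]
}}

```text
time_s: 11.15
position: [0.5478, -0.1099, 0.0266]
ee_rot: [[0.008, -0.333, 0.943], [-0.003, 0.943, 0.333], [-1.0, -0.006, 0.007]]
wrist_force: [-0.2, 1.4, 1.1]
grip_width: 0.013
```

```bash
python3 -c "
from h import *
arc([1.9,2.0,2.1,2.2])"
```

```text
1.9 shift [ 0.11  0.1  -0.05] turn 0.2 now [ 0.5478 -0.1099  0.0266] head 109.5 F [-0.2  1.4  1.1] w 13.0 t 11.15
2.0 shift [ 0.12 -0.95  0.57] turn -5.5 now [ 0.5478 -0.1099  0.0266] head 109.5 F [-0.2  1.4  1.1] w 13.0 t 11.15
2.1 shift [ 0.13 -1.92  1.3 ] turn -11.3 now [ 0.5478 -0.1099  0.0266] head 109.5 F [-0.2  1.4  1.1] w 13.0 t 11.15
2.2 shift [ 0.14 -2.82  2.12] turn -17.0 now [ 0.5478 -0.1099  0.0266] head 109.5 F [-0.2  1.4  1.1] w 13.0 t 11.15
```

{"name": "carry_out", "arguments": {
  "moves": [
    [0.85,[0.1,-1,0.6],-5.5],
    [0.85,[0.1,-1.9,1.3],-11.3],
    [0.7,[0.1,-1.9,1.3],-11.3],
    [0.66,[0.1,-1.9,1.3],-11.3],
    [0.66,[-3,-1.9,1.3],-11.3]
  ]
}}

```text
time_s: 11.65
position: [0.564, -0.1221, 0.0545]
ee_rot: [[0.002, -0.509, 0.861], [-0.0, 0.861, 0.509], [-1.0, -0.001, 0.002]]
wrist_force: [-0.3, 0.9, 0.7]
grip_width: 0.0301
```

{"name": "carry_out", "arguments": {
  "moves": [
    [0.66,[-4,0,0],0],
    [0.66,[-9,0,0],0],
    [0.3,[-14,0,0],0],
    [0,[-15,0,0],0]
  ]
}}

```text
time_s: 12.05
position: [0.5651, -0.1222, 0.2109]
ee_rot: [[0.011, -0.506, 0.862], [-0.004, 0.862, 0.506], [-1.0, -0.009, 0.008]]
wrist_force: [0.8, 1.1, -0.4]
grip_width: 0.0438
```

```bash
python3 -c "
from h import *
save('side','s5.png')
go(.47,.2,.25,13)"
```

```text
shift [-1.31 32.56  8.15] turn 107.4 now [ 0.5648 -0.1221  0.2094] head 120.4 F [0.  0.1 1.6] w 47.8 t 12.1
```

View pics/s5.png

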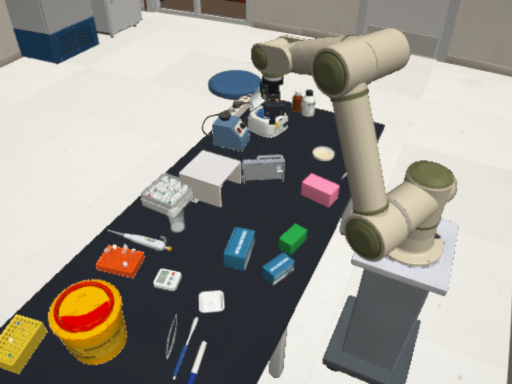

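The door stands at about 2.1 rad, at (262,168). Next I'll look at the carton from above.

```bash
python3 -c "
from h import *
go(.46,.26,.27,13)"
```

```text
shift [-3.34 38.22 10.35] turn 107.4 now [ 0.5648 -0.1221  0.2094] head 120.4 F [0.  0.1 1.6] w 47.8 t 12.1
```

{"name": "carry_out", "arguments": {
  "moves": [
    [0,[-3.3,38.2,10.4],107],
    [0,[-3.3,38.2,10.4],107],
    [0,[-3.3,38.2,10.4],107],
    [0,[-3.3,38.2,10.4],107],
    [0,[-3.3,38.2,10.4],107]
  ]
}}

```text
time_s: 12.6
position: [0.5014, 0.1066, 0.2243]
ee_rot: [[0.003, 0.18, 0.984], [0.0, 0.984, -0.18], [-1.0, 0.001, 0.003]]
wrist_force: [0.7, -0.4, -0.4]
grip_width: 0.0873
```

```bash
python3 -c "
from h import *
go(.46,.26,.27,13)"
```

```text
shift [-1.62 14.35 -6.82] turn 66.6 now [0.5014 0.1066 0.2243] head 79.6 F [ 0.7 -0.4 -0.4] w 87.3 t 12.6
```

{"name": "carry_out", "arguments": {
  "moves": [
    [0,[-1.6,14.3,-6.8],66.6],
    [0,[-1.6,14.3,-6.8],66.6],
    [0,[-1.6,14.3,-6.8],66.6],
    [0,[-1.6,14.3,-6.8],66.6],
    [0,[-1.6,14.3,-6.8],66.6]
  ]
}}

```text
time_s: 13.1
position: [0.4581, 0.2623, 0.239]
ee_rot: [[0.002, 0.768, 0.64], [0.0, 0.64, -0.768], [-1.0, 0.001, 0.001]]
wrist_force: [-0.1, 0.3, 0.5]
grip_width: 0.0878
```

{"name": "carry_out", "arguments": {
  "moves": [
    [0,[0,0,0],8],
    [0,[0,0,0],16],
    [0,[0,0,0],24],
    [0,[0,0,0],24]
  ]
}}

```text
time_s: 13.5
position: [0.4573, 0.2623, 0.2376]
ee_rot: [[-0.0, 0.963, 0.27], [-0.001, 0.27, -0.963], [-1.0, -0.001, 0.0]]
wrist_force: [-0.5, -0.3, -0.0]
grip_width: 0.0881
```

```bash
python3 -c "
from h import *
save('wrist','w7.png')
go(.46,.26,.27,13)"
```

```text
shift [-0.26  0.18  0.29] turn 2.9 now [0.4574 0.2623 0.2379] head 15.9 F [-0.3 -0.7  0.4] w 88.1 t 13.55
```

View pics/w7.png

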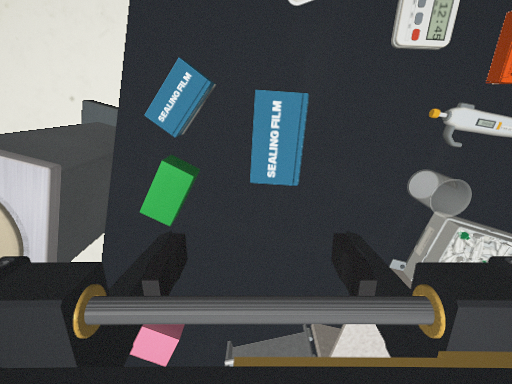

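```bash
python3 -c "
import cv2
im=cv2.imread('pics/w7.png')
cv2.imwrite('pics/w7c.png',cv2.resize(im[80:200,230:330],None,fx=5,fy=5,interpolation=cv2.INTER_CUBIC))"
```

```text
(no output)
```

View pics/w7c.png

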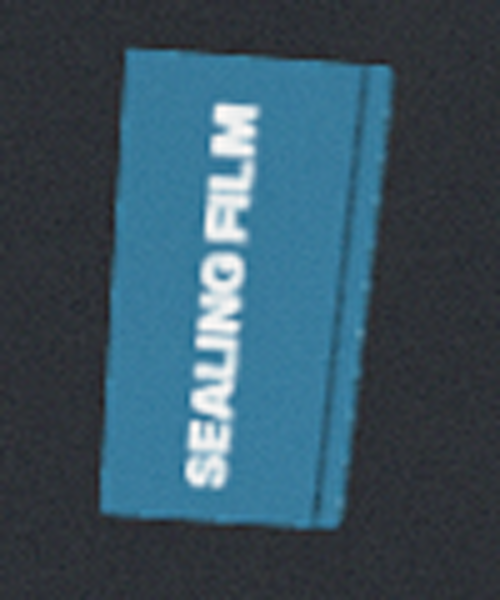

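Run:
```python
from h import *
sc,sd=load("scene"),load("side"); wc=cam("w7.png")
S=lambda p:c2p(p,125,145); D=lambda p:c2p(p,140,140); W=lambda p:c2p(p,230,80,5)
w,l=.033,.059
pts=[(w,-l,.06),(-w,-l,.06),(-w,l,.06),(w,l,.06)]
wp=[(341,528),(102,514),(126,49),(393,66)]; sp=[(425,383),(512,396),(478,510),(388,505)]; dp=[(380,348),(460,362),(420,465),(338,455)]
# scene order c0=(w,-l)
for i in range(4): print(i,tri([(wc,W(wp[i])),(sc,S(sp[i])),(sd,D(dp[i]))]))
p,r=fitbox(pts,[(wc,i,W(wp[i])) for i in range(4)],(.47,.3,.2)); print(p,r.round(1))
p,r=fitbox(pts,[(wc,i,W(wp[i])) for i in range(4)],(.47,.3,.2,0),True); print(p,r.round(1))
obs=sum([[(wc,i,W(wp[i])),(sc,i,S(sp[i])),(sd,i,D(dp[i]))] for i in range(4)],[])
p,r=fitbox(pts,obs,(.47,.3,.2,0),True); print(p,r.round(1).tolist())
```

```text
0 (array([0.51316023, 0.25400198, 0.06259222]), np.float64(0.16498234873168371))
1 (array([0.44992988, 0.23987466, 0.06152373]), np.float64(0.48332010039786155))
2 (array([0.42527494, 0.35403525, 0.07013792]), np.float64(0.8111076433460767))
3 (array([0.48802428, 0.36798513, 0.06279958]), np.float64(0.6298165115566974))
[0.46964524 0.30391525 0.21284397] [[ 0.4  0.2]
 [-0.4  0.2]
 [-0.4 -0.2]
 [ 0.4 -0.1]]
[ 0.46984556  0.30375421  0.21281091 -0.00219531] [[ 0.3 -0.1]
 [-0.3 -0.2]
 [-0.2  0.1]
 [ 0.2  0.2]]
[0.46922301 0.3037062  0.21532341 0.00183292] [[0.3, 0.6], [-0.1, -0.3], [-0.1, 0.1], [-0.7, 0.7], [-0.3, -0.5], [0.0, 0.2], [-0.9, -0.1], [-0.4, 2.1], [0.2, 2.1], [0.2, -0.1], [-0.9, -0.1], [-0.8, 0.4]]
```

```bash
python3 -c "
from h import *
go(.4602,.3478,.12,12.2);go(.4602,.3478,.02,12.2)"
```

```text
shift [14.78  2.58 -8.16] turn 3.8 now [0.4577 0.2623 0.2384] head 16.0 F [-0.4  0.8 -1. ] w 88.3 t 13.65
shift [24.78  2.58 -8.16] turn 3.8 now [0.4577 0.2623 0.2384] head 16.0 F [-0.4  0.8 -1. ] w 88.3 t 13.65
```

{"name": "carry_out", "arguments": {
  "moves": [
    [0,[3.5,1.3,-4],3.8],
    [0,[8,2.6,-8.2],3.8],
    [0,[12.5,2.6,-8.2],3.8],
    [0,[14.8,2.6,-8.2],3.8],
    [0,[14.8,2.6,-8.2],3.8]
  ]
}}

```text
time_s: 14.15
position: [0.4578, 0.3474, 0.0859]
ee_rot: [[-0.007, 0.977, 0.213], [-0.004, 0.213, -0.977], [-1.0, -0.008, 0.002]]
wrist_force: [-0.3, -0.7, -0.1]
grip_width: 0.0882
```

```bash
python3 -c "
from h import *
save('wrist','w8.png');save('side','s6.png',(180,150,150,120),5)
go(.4602,.3478,.02,12.2)"
```

```text
shift [10.08 -0.06  0.03] turn 0.0 now [0.4606 0.3482 0.0913] head 12.2 F [ 0.4 -0.2  0.4] w 87.7 t 14.25
```

View pics/w8.png

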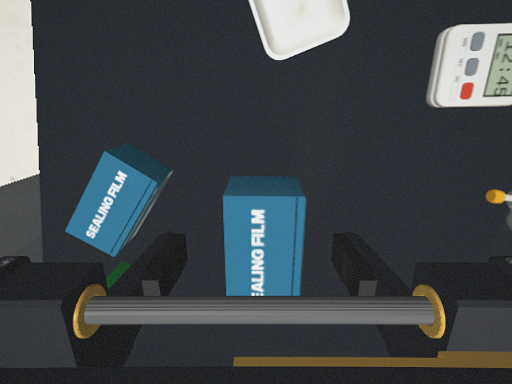

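View pics/s6.png

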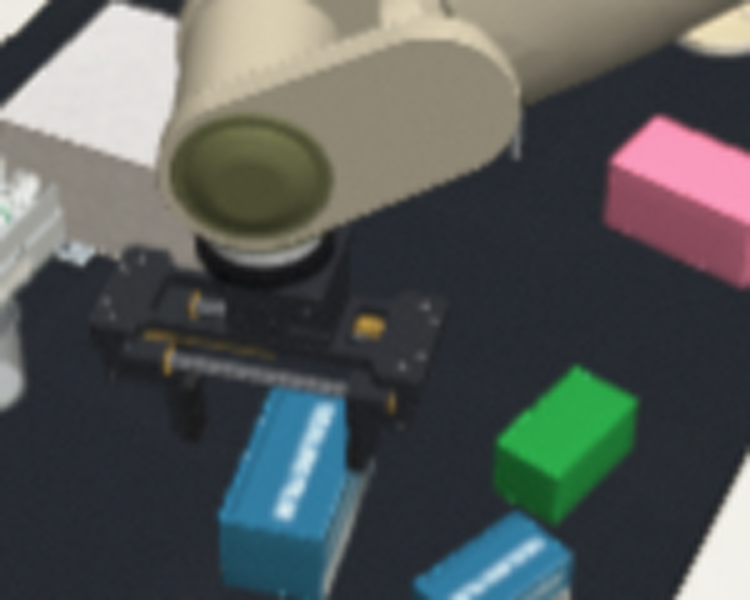

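```bash
python3 -c "
from h import *
im=cam('s6.png'); f=lambda X:((proj(im,X)[0]-[180,150]+.5)*5-.5).round()
print(f([.4606,.3482,.06]),f([.4606,.3482,.1208]))
im=cam('w8.png'); print(proj(im,[.4606,.3482,.06]),proj(im,[.4606,.3482,.1208]),proj(im,[.4606,.3482,.0913]))
"
```

```text
[277. 516.] [274. 445.]
[[263.73947825 211.75411054]] [[264.65440677 251.65673132]] [[264.14024302 229.24548195]]
```

{"name": "carry_out", "arguments": {
  "moves": [
    [0,[3,0,0],0],
    [0,[6,0,0],0],
    [0,[9,0,0],0],
    [0,[10,0,0],0],
    [0.3,[10,0,0],0]
  ]
}}

```text
time_s: 14.75
position: [0.4614, 0.3482, -0.0079]
ee_rot: [[0.002, 0.977, 0.211], [0.0, 0.211, -0.977], [-1.0, 0.002, 0.0]]
wrist_force: [0.0, -1.1, -0.3]
grip_width: 0.0822
```

{"name": "carry_out", "arguments": {
  "moves": [
    [0.5,[0,0,0],0],
    [0.5,[0,0,0],0],
    [0.5,[0,0,0],0],
    [0.5,[0,0,0],0]
  ]
}}

```text
time_s: 15.15
position: [0.4624, 0.3487, -0.0058]
ee_rot: [[0.005, 0.977, 0.211], [0.002, 0.211, -0.977], [-1.0, 0.005, -0.001]]
wrist_force: [-1.1, -0.7, 7.3]
grip_width: 0.0658
```

```bash
python3 -c "
from h import *
c=cw(-.104,0); print(c); a=cw(-.25,0)
go(.48,.12,.021,90.4); go(c[0],c[1],.021,90.4)"
```

```text
[0.53200255 0.05777201]
shift [ 0.24 -3.11 22.72] turn -78.2 now [ 0.4624  0.3487 -0.0058] head 12.2 F [-1.1 -0.7  7.3] w 65.8 t 15.15
shift [ 0.26  0.66 29.9 ] turn -78.2 now [ 0.4624  0.3487 -0.0058] head 12.2 F [-1.1 -0.7  7.3] w 65.8 t 15.15
```

{"name": "carry_out", "arguments": {
  "moves": [
    [0.5,[0,-0.3,2.5],-8],
    [0.5,[0,-0.7,5],-16],
    [0.5,[0,-1,7.5],-24],
    [0.5,[0,-1.4,10],-32],
    [0.5,[0,-1.7,12.5],-40]
  ]
}}

```text
time_s: 15.65
position: [0.4723, 0.222, -0.0052]
ee_rot: [[0.005, 0.608, 0.794], [0.002, 0.794, -0.608], [-1.0, 0.005, 0.003]]
wrist_force: [1.0, -0.4, -3.1]
grip_width: 0.0656
```

```bash
python3 -c "
from h import *
save('side','s7.png',(150,110,190,150),4)
go(.48,.12,.0237,90.4)"
```

```text
shift [ 0.04 -7.48  6.55] turn -37.4 now [ 0.4728  0.2192 -0.0054] head 53.0 F [ 2.  -2.4 -3.3] w 66.1 t 15.7
```

View pics/s7.png

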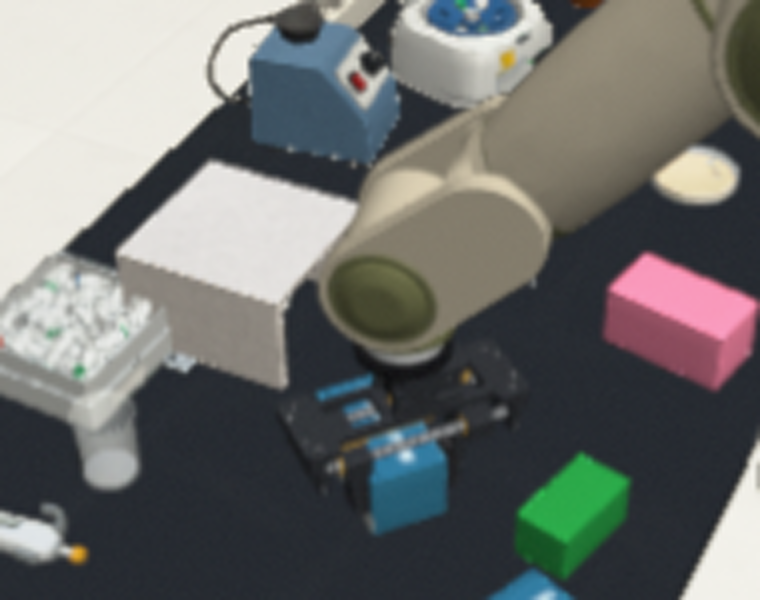

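{"name": "carry_out", "arguments": {
  "moves": [
    [0.5,[0,-1.5,1.3],-8],
    [0.5,[0,-3,2.6],-16],
    [0.5,[0,-4.5,4],-24],
    [0.5,[0,-6,5.3],-32],
    [0.5,[0,-7.5,6.6],-37.4]
  ]
}}

```text
time_s: 16.2
position: [0.4806, 0.1189, -0.0048]
ee_rot: [[0.006, -0.011, 1.0], [0.001, 1.0, 0.011], [-1.0, 0.001, 0.006]]
wrist_force: [-0.3, -0.9, -2.7]
grip_width: 0.0657
```

```bash
python3 -c "
from h import *
save('wrist','w9.png')
c=cw(-.115,0);go(c[0],c[1],.022,90.4);c=cw(-.048,0);go(c[0],c[1],.022,90.4)"
```

```text
shift [ 0.3  -5.96  3.92] turn 0.4 now [ 0.481   0.1167 -0.0048] head 90.8 F [ 1.4 -1.8 -3. ] w 65.5 t 16.25
shift [ 0.33 -6.   10.62] turn 0.4 now [ 0.481   0.1167 -0.0048] head 90.8 F [ 1.4 -1.8 -3. ] w 65.5 t 16.25
```

View pics/w9.png

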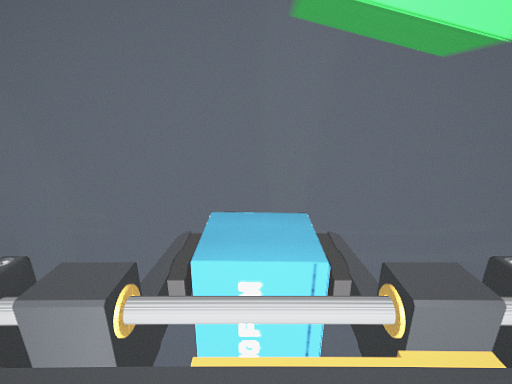

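```bash
python3 -c "
from h import *
c=cw(-.125,0.02);go(c[0],c[1],.022,90.4);c=cw(-.055,0.02);go(c[0],c[1],.022,90.4)"
```

```text
shift [ 0.29 -3.95  2.93] turn 0.4 now [ 0.481   0.1167 -0.0048] head 90.8 F [ 1.4 -1.8 -3. ] w 65.5 t 16.25
shift [ 0.33 -4.    9.93] turn 0.4 now [ 0.481   0.1167 -0.0048] head 90.8 F [ 1.4 -1.8 -3. ] w 65.5 t 16.25
```

{"name": "carry_out", "arguments": {
  "moves": [
    [0.5,[0,-2,1.5],0.4],
    [0.5,[0.1,-4,2.9],0.4],
    [0.5,[0.1,-4,4.5],0.4],
    [0.5,[0.1,-4,6.5],0.4],
    [0.5,[0.1,-4,8],0.4]
  ]
}}

```text
time_s: 16.75
position: [0.5627, 0.0781, -0.0047]
ee_rot: [[0.007, -0.005, 1.0], [0.0, 1.0, 0.005], [-1.0, -0.0, 0.007]]
wrist_force: [-0.5, 0.3, -1.9]
grip_width: 0.0658
```

```bash
python3 -c "
from h import *
save('side','s8.png',(150,110,190,150),4)
c=cw(-.055,0.02);go(c[0],c[1],.022,90.4)"
```

```text
shift [0.32 0.01 1.63] turn -0.1 now [ 0.5645  0.078  -0.0045] head 90.3 F [-0.5 -1.7 -2.3] w 65.7 t 16.8
```

View pics/s8.png

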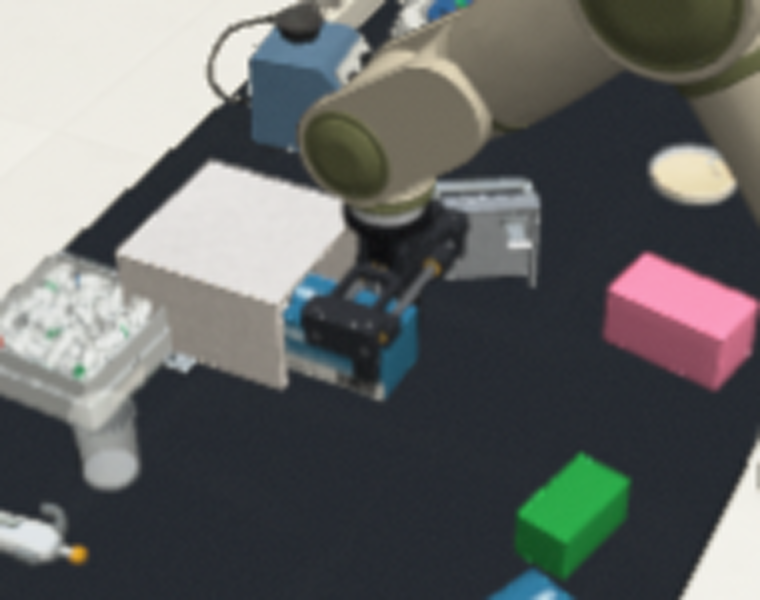

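The carton is entering the opening straight at crop (290,310). I'll advance a little more, release and rise.

{"name": "carry_out", "arguments": {
  "moves": [
    [0.5,[0,0,1],0],
    [0.5,[0.2,0,1.6],0],
    [0.5,[0.3,0,1.6],0],
    [0,[0.3,0,1.6],0],
    [0,[0.3,0,1.6],0]
  ]
}}

```text
time_s: 17.3
position: [0.5805, 0.0782, -0.0071]
ee_rot: [[0.009, -0.004, 1.0], [-0.0, 1.0, 0.004], [-1.0, -0.0, 0.009]]
wrist_force: [0.3, 0.1, -0.3]
grip_width: 0.0797
```

{"name": "carry_out", "arguments": {
  "moves": [
    [0.05,[0,0,0],0],
    [0.05,[-2,0,0],0],
    [0.05,[-5,0,0],0],
    [0.7,[-8,0,-4],0],
    [0.7,[-8,0,-6],0]
  ]
}}

```text
time_s: 17.8
position: [0.5194, 0.0781, 0.0754]
ee_rot: [[0.014, -0.004, 1.0], [-0.001, 1.0, 0.004], [-1.0, -0.001, 0.014]]
wrist_force: [0.0, 0.0, -0.6]
grip_width: 0.07
```

```bash
python3 -c "
from h import *
save('side','s9.png',(150,110,190,150),4)
c=cw(-.09,0.02);go(c[0],c[1],.046,90.4);c=cw(-.015,0.02);go(c[0],c[1],.046,90.4)"
```

```text
shift [ 5.75 -0.06  2.87] turn -0.1 now [0.5166 0.0784 0.0737] head 90.3 F [ 0.7  0.9 -1. ] w 65.7 t 17.85
shift [ 5.82 -0.05 10.37] turn -0.1 now [0.5166 0.0784 0.0737] head 90.3 F [ 0.7  0.9 -1. ] w 65.7 t 17.85
```

View pics/s9.png

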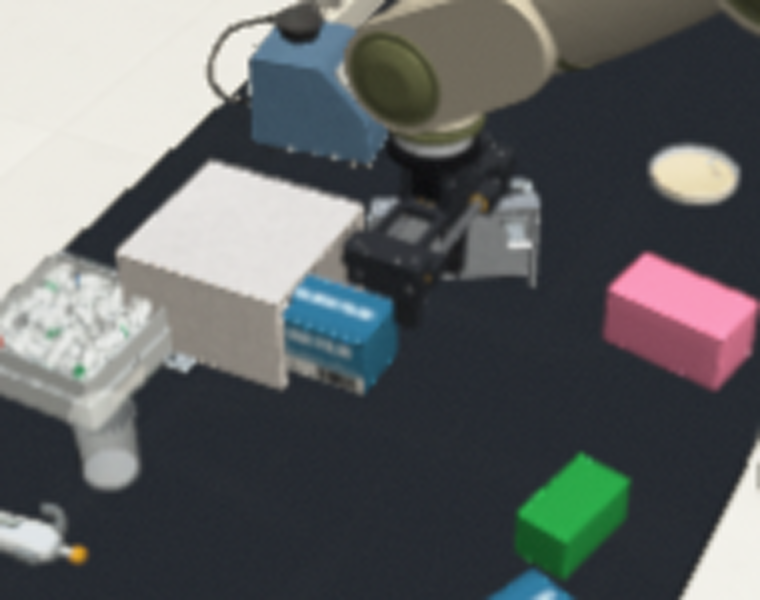

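{"name": "carry_out", "arguments": {
  "moves": [
    [0.72,[0,0,0],0],
    [0.72,[2,0,0.5],-0.1],
    [0.72,[4.5,0,1],-0.1],
    [0.72,[5.7,0,1.5],-0.1],
    [0.72,[5.8,0,2],-0.1]
  ]
}}

```text
time_s: 18.35
position: [0.537, 0.0785, 0.0142]
ee_rot: [[0.007, -0.006, 1.0], [-0.0, 1.0, 0.006], [-1.0, -0.0, 0.007]]
wrist_force: [0.0, -0.3, 0.0]
grip_width: 0.0263
```

```bash
python3 -c "
from h import *
save('side','s10.png',(150,110,190,150),4)
c=cw(-.012,0.02);go(c[0],c[1],.046,90.4)"
```

```text
shift [-0.04 -0.05  8.56] turn -0.0 now [0.5383 0.0784 0.0153] head 90.4 F [ 0.7 -0.1 -0. ] w 25.1 t 18.4
```

View pics/s10.png

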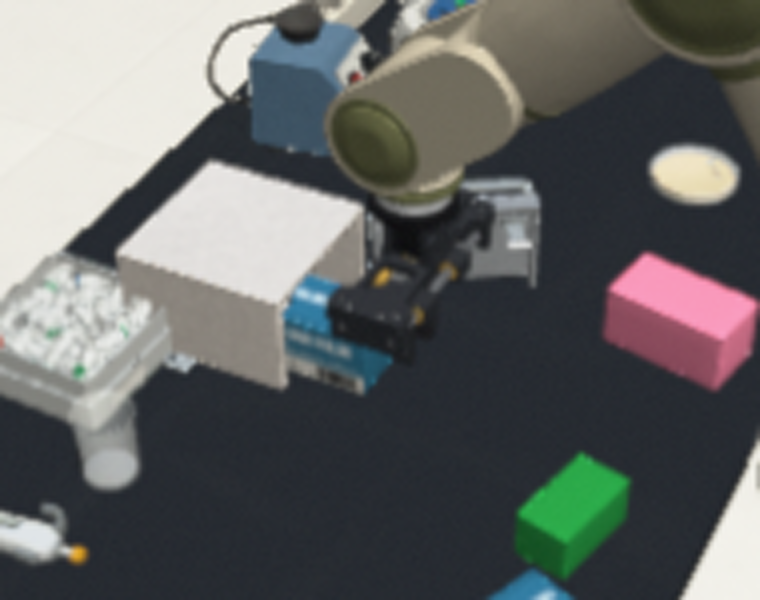

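{"name": "carry_out", "arguments": {
  "moves": [
    [0.72,[-0.4,0,1.2],0],
    [0.72,[-0.4,0,2.4],0],
    [0.72,[-0.4,0,3.6],0],
    [0.72,[-0.4,0,4.6],0],
    [0.72,[-0.4,0,5.4],0]
  ]
}}

```text
time_s: 18.9
position: [0.5931, 0.0787, 0.0208]
ee_rot: [[0.01, -0.006, 1.0], [-0.0, 1.0, 0.006], [-1.0, -0.0, 0.01]]
wrist_force: [-3.0, 0.2, 2.0]
grip_width: 0.0242
```

```bash
python3 -c "
from h import *
save('side','s11.png',(150,110,190,150),4)
c=cw(-.012,0.02);go(c[0],c[1],.050,90.4)"
```

```text
shift [ 0.07 -0.04  2.97] turn -0.0 now [0.5941 0.0786 0.0208] head 90.4 F [0.  0.1 0.6] w 24.5 t 18.95
```

View pics/s11.png

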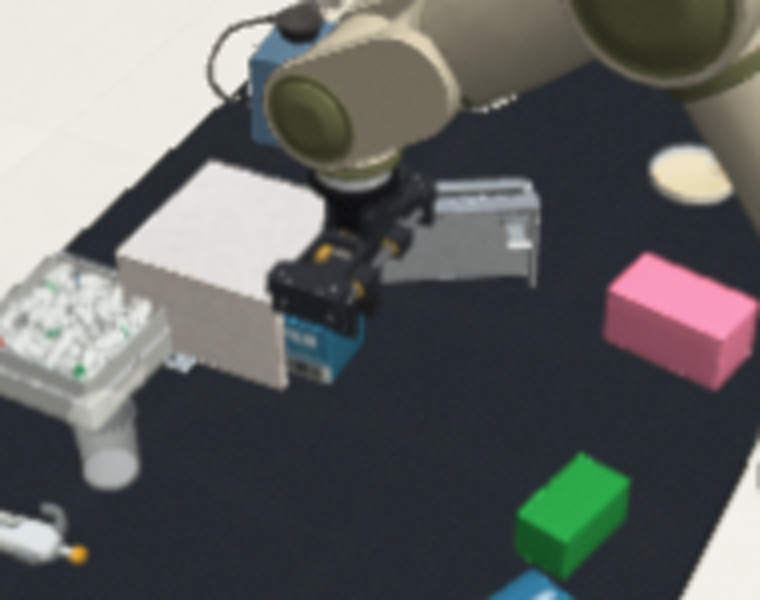

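{"name": "carry_out", "arguments": {
  "moves": [
    [0.72,[0.1,0,1],0],
    [0.72,[0.1,0,2],0],
    [0.72,[0.1,0,2.7],0],
    [0.72,[0.1,0,2.9],0]
  ]
}}

```text
time_s: 19.35
position: [0.6235, 0.0787, 0.0203]
ee_rot: [[0.011, -0.006, 1.0], [-0.0, 1.0, 0.006], [-1.0, -0.0, 0.011]]
wrist_force: [-3.0, -1.0, 1.4]
grip_width: 0.0247
```

```bash
python3 -c "
from h import *
save('side','s12.png',(150,110,190,150),4);save('wrist','w10.png')
c=cw(-.012,0.02);go(c[0],c[1],.050,90.4)"
```

```text
shift [-0.02 -0.03  0.05] turn -0.0 now [0.6233 0.0788 0.0203] head 90.4 F [-0.3 -0.  -0.6] w 24.4 t 19.45
```

View pics/s12.png

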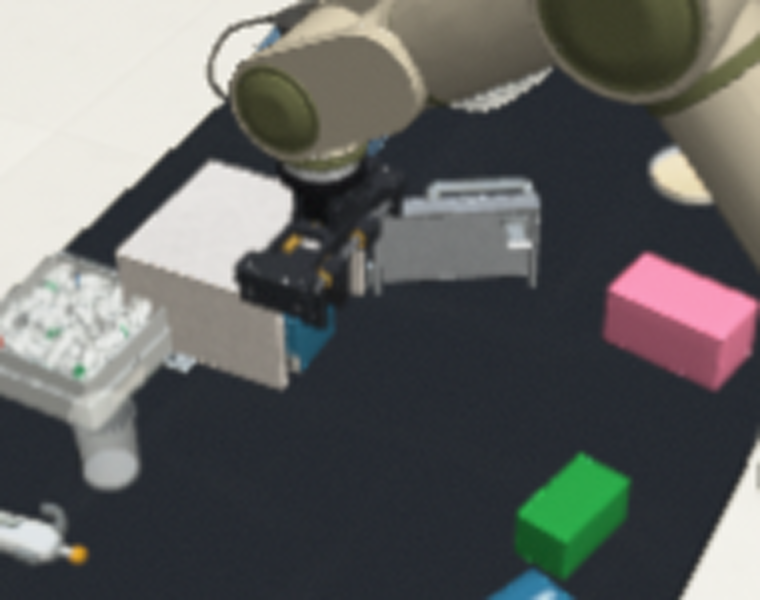

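View pics/w10.png

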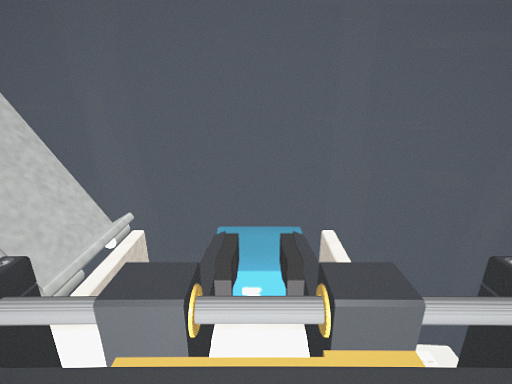

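```bash
python3 -c "
from h import *
im=cam('w10.png')
for p in [(218,227),(300,227),(147,231),(321,231),(340,231)]: print(p,onz(im,p,0).round(4))
I=cv2.imread('pics/w10.png')[210:320,80:400]; cv2.imwrite('pics/w10c.png',cv2.resize(I,None,fx=2.5,fy=2.5,interpolation=cv2.INTER_CUBIC))
for q in [(-.0,.07,0),(0,-.07,0),(0,.08,0),(0,.07,.03)]: print(q,proj(im,[*cw(*q[:2]),q[2]]))
"
```

```text
(218, 227) [0.6345 0.0471 0.    ]
(300, 227) [0.6341 0.1122 0.    ]
(147, 231) [ 0.6383 -0.0095  0.    ]
(321, 231) [0.6375 0.1291 0.    ]
(340, 231) [0.6374 0.1443 0.    ]
(-0.0, 0.07, 0) [[320.39959583 228.77231676]]
(0, -0.07, 0) [[144.23222528 228.88734338]]
(0, 0.08, 0) [[332.99501795 228.77856434]]
(0, 0.07, 0.03) [[329.65770378 248.48782652]]
```

View pics/w10c.png

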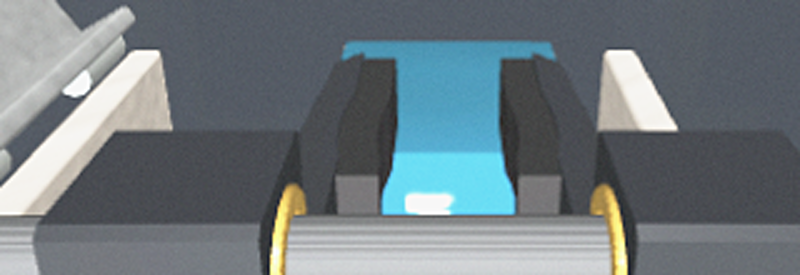

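{"name": "carry_out", "arguments": {
  "moves": [
    [0.72,[0,0,0.2],0],
    [0.72,[0,0,0.4],0],
    [0.72,[0,0,0.4],0]
  ]
}}

```text
time_s: 19.75
position: [0.6274, 0.0788, 0.0203]
ee_rot: [[0.012, -0.006, 1.0], [-0.0, 1.0, 0.006], [-1.0, -0.0, 0.012]]
wrist_force: [0.2, -0.8, -1.2]
grip_width: 0.0248
```

{"name": "carry_out", "arguments": {
  "moves": [
    [0.72,[0,0,-1.5],0],
    [0.72,[0,0,-1.5],0],
    [0.72,[0,0,0],0],
    [0.72,[0,0,-1],0],
    [0.72,[0,0,-3],0]
  ]
}}

```text
time_s: 20.25
position: [0.5985, 0.0784, 0.02]
ee_rot: [[0.014, -0.006, 1.0], [-0.0, 1.0, 0.006], [-1.0, -0.0, 0.014]]
wrist_force: [0.4, 0.1, -0.4]
grip_width: 0.0244
```

```bash
python3 -c "
from h import *
save('wrist','w11.png')
im=cam('w11.png')
c=cw(-.012,0.02);go(c[0],c[1],.050,90.4)
I=cv2.imread('pics/w11.png')[190:320,80:400]; cv2.imwrite('pics/w11c.png',cv2.resize(I,None,fx=2.5,fy=2.5,interpolation=cv2.INTER_CUBIC))"
```

```text
shift [-0.06 -0.06  2.87] turn -0.0 now [0.5952 0.0788 0.0196] head 90.4 F [ 0.1  0.5 -0.8] w 24.5 t 20.3
```

View pics/w11c.png

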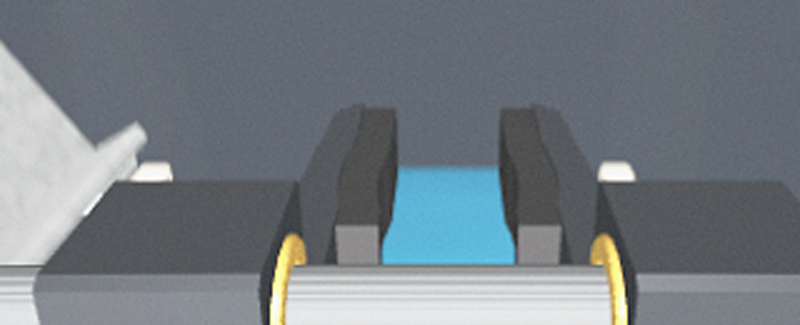

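The carton's rear is now just inside the wall fronts (crop row 165 against 160). I'm going back to the handle.

{"name": "carry_out", "arguments": {
  "moves": [
    [0.66,[-3,0,-3],0],
    [0.66,[-7,0,-4],0],
    [0.66,[-10,0,-4],-8],
    [0.66,[-10,0,-4],-16],
    [0.66,[-10,0,-4],-24]
  ]
}}

```text
time_s: 20.8
position: [0.5554, 0.0786, 0.1207]
ee_rot: [[0.013, -0.418, 0.908], [-0.0, 0.909, 0.418], [-1.0, -0.006, 0.012]]
wrist_force: [0.9, -0.8, -0.8]
grip_width: 0.0298
```

```bash
python3 -c "
from h import *
save('side','s13.png',(150,110,190,150),4);save('scene','sc3.png',(125,130,190,150),4)
c=handle(2.1);go(c[0],c[1],.15,120.7)"
```

```text
shift [ -0.06 -18.88  -7.31] turn -6.3 now [0.5549 0.0785 0.1197] head 114.4 F [-0.9 -0.5 -0.1] w 29.8 t 20.9
```

View pics/s13.png

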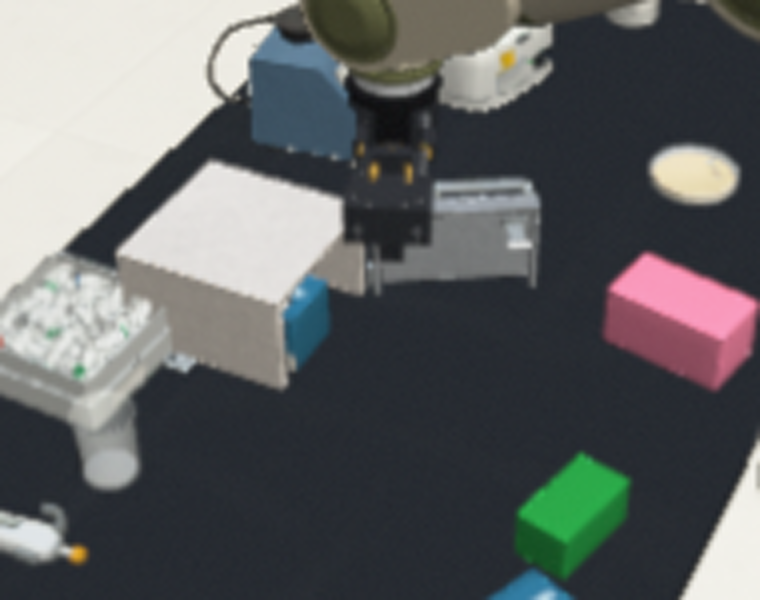

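{"name": "carry_out", "arguments": {
  "moves": [
    [0.66,[0,-5,-2],-3],
    [0.66,[0,-10,-4],-6.3],
    [0.66,[0,-15,-6],-6.3],
    [0.66,[0,-18.9,-7.3],-6.3],
    [0.66,[0,-18.9,-7.3],-6.3]
  ]
}}

```text
time_s: 21.4
position: [0.5671, -0.1291, 0.1198]
ee_rot: [[0.012, -0.503, 0.864], [-0.002, 0.864, 0.503], [-1.0, -0.007, 0.01]]
wrist_force: [0.1, 0.6, 0.2]
grip_width: 0.0298
```

```bash
python3 -c "
from h import *
im=save('wrist','w12.png')
for t in (2.1,):
  print([proj(im,[*handle(t,r),.078])[0].round() for r in (.062,.107,.152)])
c=handle(2.1);go(c[0],c[1],.055,120.7)"
```

```text
[array([264., 252.]), array([264., 206.]), array([264., 154.])]
shift [9.42 0.35 0.02] turn -0.4 now [ 0.5669 -0.1267  0.1197] head 120.3 F [ 0.2 -0.4  0.4] w 30.3 t 21.45
```

View pics/w12.png

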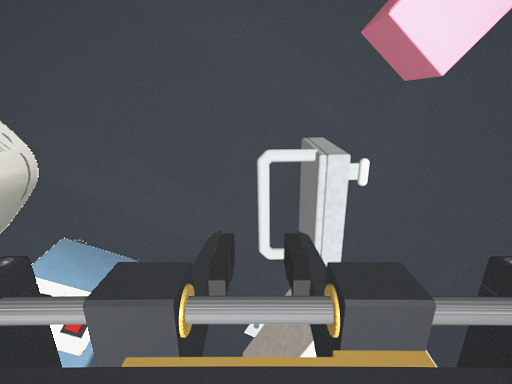

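{"name": "carry_out", "arguments": {
  "moves": [
    [0.66,[0,0.35,0],-0.4],
    [0.66,[3,0.35,0],-0.4],
    [0.66,[6,0.35,0],-0.4],
    [0.66,[9.1,0.35,0],-0.4],
    [0.84,[9.4,0.3,0],-0.4]
  ]
}}

```text
time_s: 21.95
position: [0.5646, -0.1217, 0.0226]
ee_rot: [[0.006, -0.511, 0.86], [0.002, 0.86, 0.511], [-1.0, -0.001, 0.006]]
wrist_force: [-0.7, 0.3, -0.0]
grip_width: 0.0243
```

{"name": "carry_out", "arguments": {
  "moves": [
    [0.85,[0,0,0],0],
    [0.85,[0,0,0],0]
  ]
}}

```text
time_s: 22.15
position: [0.5652, -0.1211, 0.0238]
ee_rot: [[0.007, -0.511, 0.859], [0.002, 0.859, 0.511], [-1.0, -0.002, 0.007]]
wrist_force: [0.3, -0.4, 0.5]
grip_width: 0.0131
```

```bash
python3 -c "
from h import *
save('wrist','w13.png')
arc([2.1,1.97,1.83,1.69,1.55,1.41])"
```

```text
2.1 shift [-0.15 -0.25 -0.02] turn 0.0 now [ 0.5654 -0.1214  0.024 ] head 120.7 F [-0.2  0.5  0.9] w 12.9 t 22.2
1.97 shift [-0.15  1.19 -0.68] turn 7.5 now [ 0.5654 -0.1214  0.024 ] head 120.7 F [-0.2  0.5  0.9] w 12.9 t 22.2
1.83 shift [-0.16  2.82 -1.17] turn 15.5 now [ 0.5654 -0.1214  0.024 ] head 120.7 F [-0.2  0.5  0.9] w 12.9 t 22.2
1.69 shift [-0.17  4.5  -1.43] turn 23.5 now [ 0.5654 -0.1214  0.024 ] head 120.7 F [-0.2  0.5  0.9] w 12.9 t 22.2
1.55 shift [-0.17  6.19 -1.45] turn 31.5 now [ 0.5654 -0.1214  0.024 ] head 120.7 F [-0.2  0.5  0.9] w 12.9 t 22.2
1.41 shift [-0.18  7.88 -1.23] turn 39.6 now [ 0.5654 -0.1214  0.024 ] head 120.7 F [-0.2  0.5  0.9] w 12.9 t 22.2
```

View pics/w13.png

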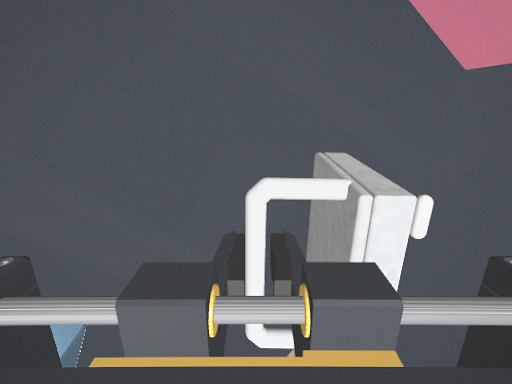

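The bar at column 255 is caged between the fingers. I'll close the door along the arc.

{"name": "carry_out", "arguments": {
  "moves": [
    [0.85,[-0.1,1.2,-0.7],7.5],
    [0.85,[-0.1,2.8,-1.2],15.5],
    [0.85,[-0.1,4.5,-1.4],23.5],
    [0.85,[-0.1,6.2,-1.45],31.5],
    [0.85,[-0.1,7.9,-1.2],39.6]
  ]
}}

```text
time_s: 22.7
position: [0.5148, -0.0595, 0.0262]
ee_rot: [[0.01, 0.16, 0.987], [0.0, 0.987, -0.16], [-1.0, 0.002, 0.009]]
wrist_force: [0.2, -0.7, -0.7]
grip_width: 0.0132
```

```bash
python3 -c "
from h import *
arc([1.41,1.27,1.13,.99,.85,.71])"
```

```text
1.41 shift [ 0.06 -0.05 -0.02] turn -0.4 now [ 0.5148 -0.0595  0.0262] head 80.8 F [ 0.2 -0.7 -0.7] w 13.2 t 22.7
1.27 shift [ 0.06  1.49 -0.73] turn 7.6 now [ 0.5148 -0.0595  0.0262] head 80.8 F [ 0.2 -0.7 -0.7] w 13.2 t 22.7
1.13 shift [ 0.06  3.12 -1.22] turn 15.6 now [ 0.5148 -0.0595  0.0262] head 80.8 F [ 0.2 -0.7 -0.7] w 13.2 t 22.7
0.99 shift [ 0.06  4.8  -1.47] turn 23.7 now [ 0.5148 -0.0595  0.0262] head 80.8 F [ 0.2 -0.7 -0.7] w 13.2 t 22.7
0.85 shift [ 0.06  6.5  -1.49] turn 31.7 now [ 0.5148 -0.0595  0.0262] head 80.8 F [ 0.2 -0.7 -0.7] w 13.2 t 22.7
0.71 shift [ 0.07  8.18 -1.27] turn 39.7 now [ 0.5148 -0.0595  0.0262] head 80.8 F [ 0.2 -0.7 -0.7] w 13.2 t 22.7
```

{"name": "carry_out", "arguments": {
  "moves": [
    [0.85,[0.1,1.5,-0.7],7.6],
    [0.85,[0.1,3.1,-1.2],15.6],
    [0.85,[0.1,4.8,-1.5],23.7],
    [0.85,[0.1,6.5,-1.5],31.7],
    [0.85,[0.1,8.2,-1.3],39.7]
  ]
}}

```text
time_s: 23.2
position: [0.5155, 0.0242, 0.0265]
ee_rot: [[0.011, 0.758, 0.653], [0.0, 0.653, -0.758], [-1.0, 0.009, 0.007]]
wrist_force: [-0.3, -1.1, 0.6]
grip_width: 0.0132
```

```bash
python3 -c "
from h import *
save('side','s14.png',(150,110,190,150),4)
arc([.71,.57,.43,.3,.2,.12,.06,0])"
```

```text
0.71 shift [ 0.11 -0.23  0.16] turn -0.7 now [0.5161 0.026  0.0266] head 40.4 F [-0.   2.1 -0.2] w 13.1 t 23.25
0.57 shift [ 0.12  1.31 -0.56] turn 7.3 now [0.5161 0.026  0.0266] head 40.4 F [-0.   2.1 -0.2] w 13.1 t 23.25
0.43 shift [ 0.13  2.93 -1.06] turn 15.3 now [0.5161 0.026  0.0266] head 40.4 F [-0.   2.1 -0.2] w 13.1 t 23.25
0.3 shift [ 0.14  4.49 -1.31] turn 22.8 now [0.5161 0.026  0.0266] head 40.4 F [-0.   2.1 -0.2] w 13.1 t 23.25
0.2 shift [ 0.15  5.7  -1.36] turn 28.5 now [0.5161 0.026  0.0266] head 40.4 F [-0.   2.1 -0.2] w 13.1 t 23.25
0.12 shift [ 0.16  6.67 -1.32] turn 33.1 now [0.5161 0.026  0.0266] head 40.4 F [-0.   2.1 -0.2] w 13.1 t 23.25
0.06 shift [ 0.17  7.4  -1.24] turn 36.5 now [0.5161 0.026  0.0266] head 40.4 F [-0.   2.1 -0.2] w 13.1 t 23.25
0 shift [ 0.18  8.11 -1.11] turn 40.0 now [0.5161 0.026  0.0266] head 40.4 F [-0.   2.1 -0.2] w 13.1 t 23.25
```

View pics/s14.png

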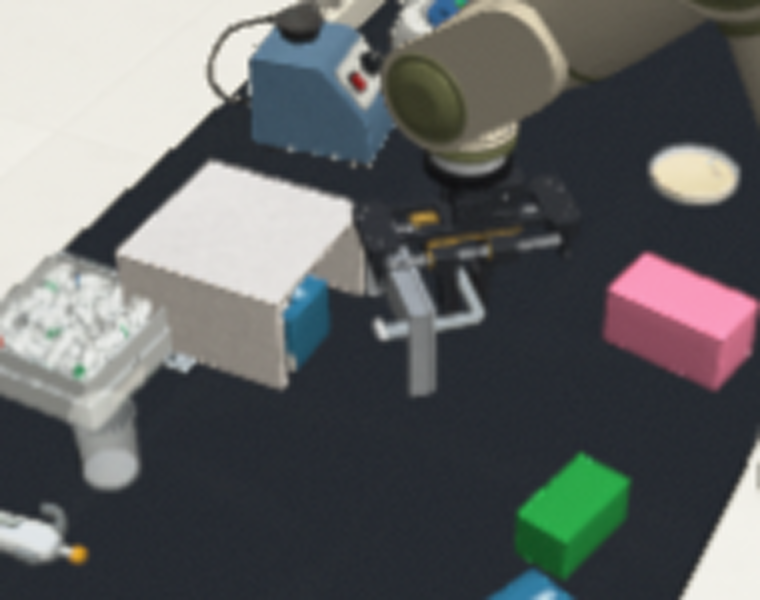

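{"name": "carry_out", "arguments": {
  "moves": [
    [0.85,[0.1,1.3,-0.6],7.3],
    [0.85,[0.1,2.9,-1.1],15.3],
    [0.85,[0.1,4.5,-1.3],22.8],
    [0.85,[0.1,5.7,-1.35],28.5],
    [0.85,[0.1,6.4,-1.35],32]
  ]
}}

```text
time_s: 23.75
position: [0.5571, 0.0781, 0.0272]
ee_rot: [[0.014, 0.989, 0.145], [0.0, 0.145, -0.989], [-1.0, 0.014, 0.002]]
wrist_force: [0.0, -0.0, -0.4]
grip_width: 0.0133
```

```bash
python3 -c "
from h import *
save('side','s15.png',(150,110,190,150),4)
arc([.12,.06,0,-.04])"
```

```text
0.12 shift [ 0.18  0.09 -0.08] turn 1.0 now [0.5576 0.0784 0.0272] head 8.2 F [ 0.4  0.1 -0.4] w 13.2 t 23.8
0.06 shift [ 0.19  0.75 -0.4 ] turn 4.4 now [0.5576 0.0784 0.0272] head 8.2 F [ 0.4  0.1 -0.4] w 13.2 t 23.8
0 shift [ 0.19  1.43 -0.67] turn 7.8 now [0.5576 0.0784 0.0272] head 8.2 F [ 0.4  0.1 -0.4] w 13.2 t 23.8
-0.04 shift [ 0.2   1.88 -0.83] turn 10.1 now [0.5576 0.0784 0.0272] head 8.2 F [ 0.4  0.1 -0.4] w 13.2 t 23.8
```

View pics/s15.png

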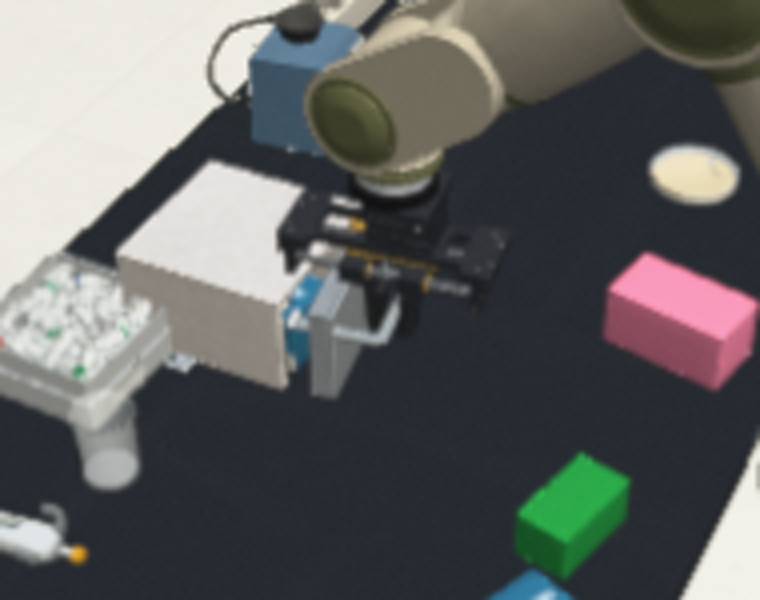

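{"name": "carry_out", "arguments": {
  "moves": [
    [0.85,[0.2,0.7,-0.4],4.4],
    [0.85,[0.2,1.2,-0.6],6.8],
    [0.85,[0.2,1.5,-0.7],7.8],
    [0.85,[0.2,1.7,-0.7],7.8],
    [0.85,[0.2,1.7,-0.7],7.8]
  ]
}}

```text
time_s: 24.3
position: [0.5738, 0.0875, 0.0258]
ee_rot: [[0.016, 1.0, 0.009], [0.001, 0.009, -1.0], [-1.0, 0.016, -0.0]]
wrist_force: [-0.3, -0.3, 0.6]
grip_width: 0.0134
```

```bash
python3 -c "
from h import *
save('side','s16.png',(150,110,190,150),4);save('wrist','w14.png')
arc([.0])"
```

```text
0.0 shift [ 0.01 -0.27  0.04] turn 0.1 now [0.5735 0.0875 0.0256] head 0.5 F [ 0.2  0.4 -0.1] w 13.3 t 24.4
```

View pics/s16.png

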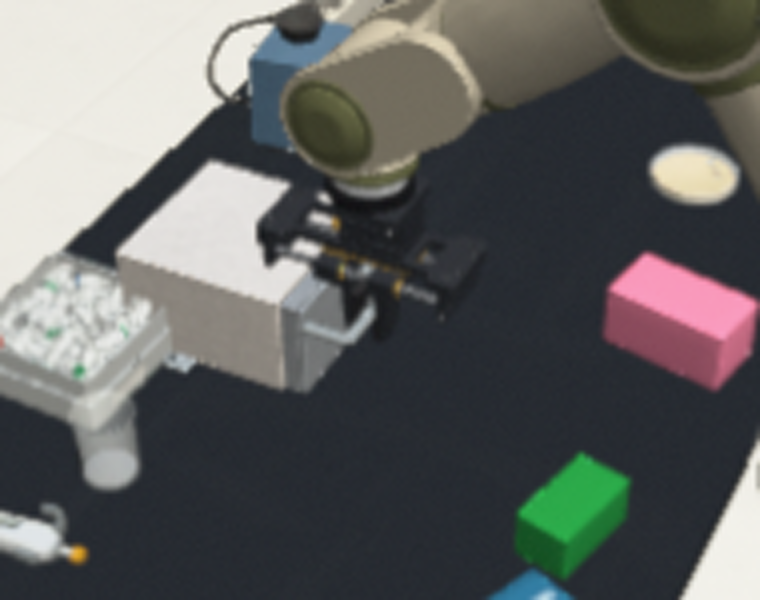

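View pics/w14.png

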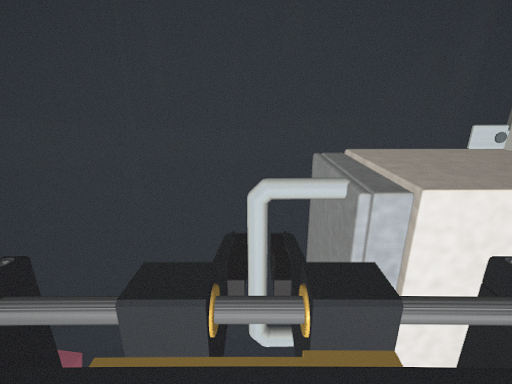

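It looks shut. I'll give one gentle extra push to feel for the stop.

{"name": "carry_out", "arguments": {
  "moves": [
    [0.85,[0,0.15,0],0],
    [0.85,[0,0.3,0],0]
  ]
}}

```text
time_s: 24.6
position: [0.5754, 0.0875, 0.0255]
ee_rot: [[0.012, 1.0, 0.009], [0.001, 0.009, -1.0], [-1.0, 0.012, -0.0]]
wrist_force: [-8.7, -0.1, 4.3]
grip_width: 0.0131
```

{"name": "carry_out", "arguments": {
  "moves": [
    [0.8,[0,-0.3,0],0],
    [0.66,[0,-0.4,0],0],
    [0.66,[0,-0.4,0],0],
    [0.66,[-2,-0.4,0],0],
    [0.66,[-5,-0.4,0],0]
  ]
}}

```text
time_s: 25.1
position: [0.57, 0.0874, 0.0748]
ee_rot: [[0.009, 1.0, 0.009], [0.001, 0.009, -1.0], [-1.0, 0.009, -0.001]]
wrist_force: [0.1, 0.3, 0.2]
grip_width: 0.0301
```

{"name": "carry_out", "arguments": {
  "moves": [
    [0.66,[-4,0,0],0],
    [0.66,[-8,-5,0],0],
    [0.66,[-8,-10,0],0],
    [0.66,[-8,-14,0],0],
    [0.66,[-8,-14,0],0]
  ]
}}

```text
time_s: 25.6
position: [0.424, 0.0866, 0.1531]
ee_rot: [[0.006, 1.0, 0.01], [0.001, 0.01, -1.0], [-1.0, 0.006, -0.001]]
wrist_force: [0.9, 0.2, -0.2]
grip_width: 0.03
```

```bash
python3 -c "
from h import *
im=save('wrist','w15.png');save('side','s17.png');save('scene','sc4.png',(125,145,190,150),4)
go(.46,.1,.2)
I=cv2.imread('pics/w15.png')[60:260,300:512]; cv2.imwrite('pics/w15c.png',cv2.resize(I,None,fx=3,fy=3))
for q in [(0,.08,.1),(-.065,.070,.078),(-.065,-.012,.078),(-.024,.078,.098)]: print(q,proj(im,[*cw(*q[:2]),q[2]]))
"
```

```text
shift [-1.6   2.99 -1.38] turn 0 now [0.4304 0.086  0.1541] head 0.5 F [ 0.7 -0.3  0.2] w 30.3 t 25.75
(0, 0.08, 0.1) [[514.4464474  143.68471891]]
(-0.065, 0.07, 0.078) [[418.50323222 151.17509481]]
(-0.065, -0.012, 0.078) [[403.20623252 231.35368139]]
(-0.024, 0.078, 0.098) [[482.68353439 145.76857008]]
```

View pics/w15c.png

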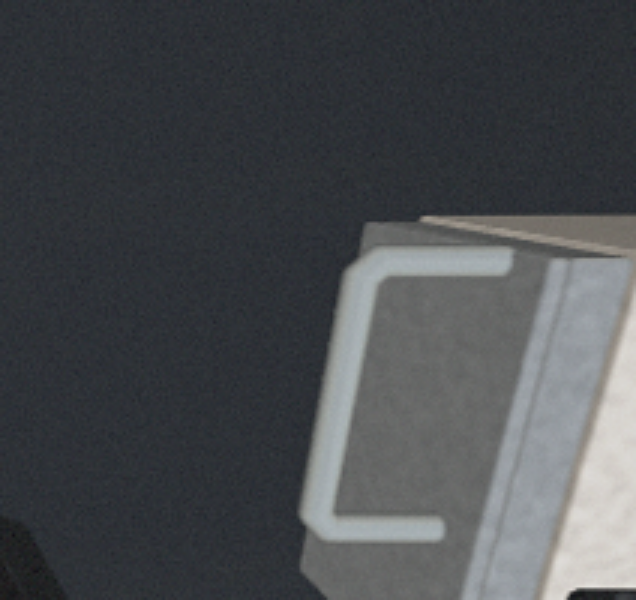

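View pics/s17.png

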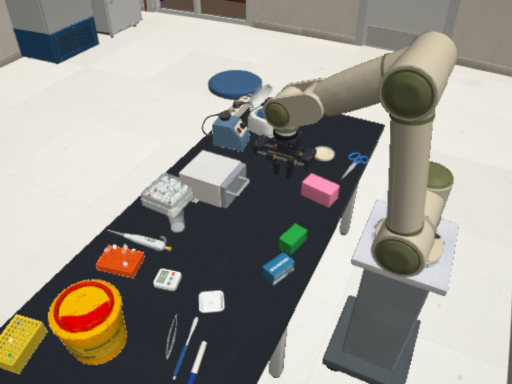

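View pics/sc4.png

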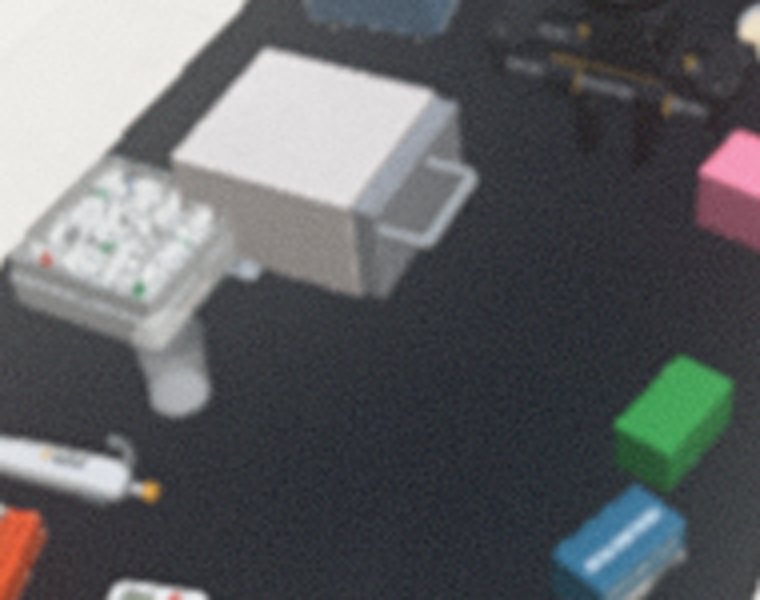

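The cupboard, door and handle look the same as in the first picture: bar from (430,245) to (477,180), and the door edge closed against the front. The beaker, timer and dish are where they were. I'm handing in.

```bash
python3 -c "
from station import manip
print(manip.job_done())"
```

```text
the job is handed in; nothing more can be done
None
```

The carton is in the cupboard, upright and lengthwise, and the door is shut. I handed the job in at about 26 s of the 72 s allowed.

**What I did:**
1. I pulled the door through its catch and opened it to about 2.1 rad.
2. I slid the larger blue carton round and into the opening end first, with the fingers gripping its rear end.
3. I pushed it the rest of the way in from behind.
4. I closed the door by the handle until it snapped past the catch.

**Last checks:**
- **Carton:** the wrist view before closing showed its rear edge about 3 mm inside the cupboard's front plane, and it stood straight. I did not see it again after the door closed.
- **Door:** an extra 3 mm push met a firm stop at about 9 N. By eye, the handle and door edge match the first picture.
- **Bystanders:** the dish, the beaker and the timer look unmoved by eye. The green, pink and small blue boxes also look unmoved.

**What failed or disagreed:**
- **Handle:** my first pull slid off the handle. The real fingertips sat about 29.5 mm above the reported tool point. I found this by touching the bench and corrected for it afterwards.
- **Bench contact:** that touch peaked at about 55 N at the fingertips. This is under the 120 N wrist limit. It is above the 40 N set for the arm and the gripper's body, but only the fingers were touching.

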